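Load the engraver and shut its guard

ROBOT

A 7-joint arm with a two-finger parallel gripper is mounted at the origin on a cart in front of the work surface, level with it; the furniture and walls round the work are solid. World frame = base frame: x ahead of the robot, y to its left, z up, the work surface at z = 0. Lengths are in mm, angles in rad, forces in N, time in s.
With the tool pointing down it reaches from about 400 to 875 mm from the base axis. Payload 4.4 kg.
Tool frame: the origin (TCP) lies at the very end of the fingers, on their centre line; the grasp point (between the pads) lies 19 mm behind it (grip_depth is the distance from the TCP to the grasp point, in mm); z points along the fingers, y is the direction in which the jaws open and shut (so a half turn about z gives the same grasp; the last joint's range is limited). The gripper opens to 85 mm and grips with 20 to 120 N. Pads are 22 mm wide; open, the fingers measure 114 mm over their backs; the gripper's body (76 mm by 85 mm) begins 54 mm behind the grasp point. The pads swing forward as they close: fully open they stand 13 mm farther back than shut.
Start: joints at [1.243, 0.628, 0.038, 1.517, -0.027, 0.996, -0.02], TCP at [168.261, -627.859, 198.213] pointing down, gripper open.
Joint ranges: [-3.06, 3.06], [-0.37, 2.12], [-1.25, 1.32], [0.18, 2.47], [-1.1, 4.24], [0.23, 1.98], [-2.94, 2.94]. Speed limits (rad/s): [2.57, 2.57, 3.14, 3.14, 3.14, 3.14, 3.14].

INTERFACE

Orientations are given as [roll, pitch, yaw] about the fixed x, y, z axes, in that order (R = Rz(yaw) Ry(pitch) Rx(roll)).
In Python, from cell import read_state, get_image, finish_job, recognise, outline_of, grip_depth gives the robot as it stands. The module is installed in compiled form; this text tells all that it offers.
- The arm moves only by the tool send_rows, never from a script. Its argument "rows" is a list of rows, each a list of 5 numbers: the gripper command: -1 is shut, 1 is fully open, values between are in proportion, then the shift along the tool's x, y, z in m, then the turn about the tool's z in rad. In form: [[claw, tx, ty, tz, roll], ...]. A call has 1 to 12 rows; each row shifts and turns the pose as measured when the row begins, along the tool's axes as they then stand; what a row does not reach is not made up. A row lasts 1/12 s, in which the tool goes at most 41.7 mm and 7.16 degrees, less where a joint would pass 70% of its speed; a pose out of reach is approached as far as the arm can. A call with a gripper value outside its range is refused whole. The fingers move at their own pace and stop on an object; the grip force is fixed at half the most. Time passes only in rows, so rows that do not move let the fingers close. It gives the time, the measured TCP pose, the force and the opening at its end, in the units of the state.
- read_state(): the state, without advancing time (a new reading comes with each control period).
- get_image(name): name is "scene" or "top"; returns a dict with "image" (480x640x3 uint8, blue, green, red), "z_map" (480x640 float32, mm along the optical axis (not along the pixel's ray), 0 where there is no reading), "K" (3x3 intrinsics, pixels), "R" (3x3) and "t" (3): a world point X has camera coordinates R X + t. Camera axes: x right, y down, z forward; pixel columns grow to the right and rows downward; lengths in mm; the calibration is good to about 2 mm. A picture is of the moment at which its call begins.
- finish_job(): hands the job in, once; it reports no verdict.
Trained networks look in a picture, given as the dict that the camera call returned (one of the last four; its "shot" number tells which), for a name from the list of things; names that differ only in an ending like _2 or _b are one class to them, and where a whole thing is asked for, a point or a joint stands for the part that bears it (a point fixed in the world has none). Each returns a list of dicts, best first, with "score" (0 to 1); they miss things now and then, are a little off and sometimes report something else, mostly with a low value. They report only what shows in the picture. A call takes as long as a camera call.
- recognise(picture, query): "box" ([left, top, right, bottom] in pixels, round what is visible of it).
- outline_of(picture, query): "mask" (480x640 bool, what is visible of it) and "box" ([left, top, right, bottom] in pixels, round what is visible of it).
The state is a dict: "clock": time; "qpos": joint angles; "qd": joint speeds; "tau": joint torques, N m; "eef_pos": TCP position; "tool_rot": TCP orientation; "force": force on the tool from outside, world axes, zero at the start; "torque": the same for the moment, N m; "width": finger opening in mm.
Only numpy, scipy, OpenCV 4.12 (cv2) and the standard library are available. Lean on these libraries where they do the work, as an engineer would, in place of code of your own. Each camera call takes 0.05 s, during which the arm holds its last target.

TASK

Load the wooden block that lies on the infeed table into the engraving machine: with the push stick, never with your hand, slide it along the fence through the doorway until you feel it come home on the end stop inside, flat against the fence, without ramming it. Lay the push stick back down flat on the bench, then push the sliding guard fully shut, over its catch and against the jamb, without forcing it. Leave the screw tin and the sanding block where they are.

Things in the scene. Friction and masses are not known exactly. Their poses are not given: they have to be found in the camera images.
- engraver: Bench engraving machine, grey sheet-metal enclosure fixed to the bench. Origin: middle of its underside; +x = feed direction, into the machine; +y toward the fence; z up. Enclosure x -130..110, y -160..160 mm, roof at z 175 (motor and box on it, up to 225, behind x = 20). Its flat bed at z 22 sticks out in front as the infeed table: x -260..-125, y 12..160.
- fence (a point): Outer end of the fence's guiding face, where it meets the bed (machine x -210, y 140, z 22 mm); axes as the machine's. The fence is an aluminium bar on the bed, 300 mm long along +x from here, through the doorway; 20 mm thick (toward +y), 25 mm high. The block's side must lie flat against this face.
- doorway (a point): Middle of the doorway's sill (machine x -128, y 67, z 22 mm), axes as the machine's: the opening in the machine's front, 145 mm wide (y -5..140 in the machine's frame), 133 mm high. Inside it, under the roof and hard to see, an end stop 52 mm wide, 34 mm high stands by the fence; its face is 123 to 178 mm beyond the sill, set differently each time, so feel for it.
- seat_switch (a joint): Light sprung plunger (0.2 N) that stands 5 mm out of the end stop's face; travel in m: 0 = free, about 0.005 = pressed flush, so that the block touches the rigid stop. The block stays there when the stick is taken away.
- guard_door (a joint): Sliding guard on the front: clear panel in an aluminium frame 155 mm wide, 132 high, 8 thick. Opening in m: 0 = shut against the jamb at machine y 140 mm, 0.147 = fully open; it shuts toward machine +y. Friction about 1.5 N; in the last 15 mm it must be pushed over a sprung roller catch (about 8 N), which then holds it shut. It cannot pass a block that stands in the doorway.
- door_handle (a point): On the guard's handle: an upright dark round bar 12 mm thick, 36 mm in front of the guard's mid plane, 20 mm from its leading edge. The bar reaches 15 mm above this point and 40 mm below it; this point is at z 135 mm, 40 mm below the roof. Axes as the machine's; it stands at machine y 120 mm when shut.
- blank: The wooden block, 60 (x) x 90 (y) x 38 mm (z), about 0.18 kg, lying on the infeed table a little off the fence and slightly askew, its 90 mm side roughly along the feed. Origin: centre of its underside.
- push_stick: Push stick, a pale wooden bar 300 mm long (x), 30 mm wide (y), 18 mm thick (z), lying flat on the bench with its notched nose (+x) toward the machine. Origin: centre of its underside. The nose is two 9 mm prongs 12 mm apart that end at x = 150 mm. Weighs 0.11 kg.
- screw_tin: Bystander: round open metal tin, 77 mm across, 48 mm high. Origin: centre of its underside.
- sanding_block: Bystander: sanding block with paper, 67x112x32 mm. Origin: centre of its underside.

How it is judged (in metres and radians):
On the way, in this order (a step that is already met when the one before it is completed fails the run):
1. the block is home on the end stop and flat against the fence (value of joint seat_switch above 0.0035 m and y of blank in the frame of engraver above 0.1065 m and angle between the y axis of blank and the x axis of engraver, either way round below 0.06 rad), for 0.2 s.
2. the push stick lies flat on the bench again and is let go (height (world z) of push_stick below 0.008 m and angle between push_stick's own z axis and vertical below 0.1 rad and contact force between push_stick and the fingers below 0.2 N), for 0.1 s.
3. the guard is shut (value of joint guard_door below 0.0025 m), for 0.2 s.
At the end, for the whole second after the job is handed in: The guard is shut to within 2.5 mm of the jamb; the block still holds the end-stop plunger in (3 mm or more of its 5 mm), within 3.5 mm of the fence and within 0.06 rad of parallel to it; the push stick lies flat and still on the bench (value of joint guard_door below 0.0025 m and value of joint seat_switch above 0.003 m and y of blank in the frame of engraver above 0.1065 m and angle between the y axis of blank and the x axis of engraver, either way round below 0.06 rad and height (world z) of push_stick below 0.008 m and angle between push_stick's own z axis and vertical below 0.1 rad and linear speed of push_stick below 0.02 m/s); the robot touches nothing.
It fails at once if the hand touches the block (contact force between blank and the fingers above 0.5 N).
It fails at once if the block is rammed (more than 50 N between stick and block) (contact force between push_stick and blank above 50 N).
It fails at once if the guard or the machine is pushed by the hand with more than 50 N (contact force between engraver and the fingers above 50 N).
It fails at once if a bystander is moved more than 20 mm (distance of any of screw_tin, sanding_block from where it was at the start of the episode above 0.02 m).
It also fails if it takes over 70 s, if anything falls off the work surface, if the arm or the gripper's body presses on something with over 40 N, if the wrist force passes 120 N, or if a joint passes its speed limit or range.

## Working session

There is one attempt and no reset: what is moved stays moved. The work goes in short steps, Python scripts to look and compute and a tool call to move; the robot and the scene stay as the last step left them, time stands still between calls to the robot, and variables do not carry over. Pictures are saved under pics/ and viewed, and the job is handed in when it is done.

Besides the shell and the picture viewer there is one more tool, called after "Call:" as name(argument=value, ...) on one line, values as JSON. send_rows: Moves the arm, as the interface text tells. Its arguments: {"type":"object","properties":{"rows":{"type":"array"}},"required":["rows"]}

```bash
mkdir -p pics; ls
python3 - <<'E'
from cell import *
import cv2,numpy as np
s=read_state();print(s, grip_depth if not callable(grip_depth) else grip_depth())
for n in("scene","top"):
    p=get_image(n);cv2.imwrite(f"pics/{n}0.png",p["image"]);print(n,p["K"],p["R"],p["t"])
    np.savez(f"{n}0.npz",**{k:p[k] for k in("image","z_map","K","R","t")})
    for q in("engraver","blank","push_stick","screw_tin","sanding_block","door_handle","guard_door"):
        print(q,[(np.round(r["box"]),round(r["score"],2)) for r in recognise(p,q)][:2])
E
```

```text
pics
{'clock': 0.0, 'qpos': array([ 1.24321792,  0.62935243,  0.03841739,  1.51833301, -0.02701037,
        0.99628847, -0.02002171]), 'qd': array([ 2.19248794e-05,  7.10517577e-04,  2.80160678e-03,  1.35600459e-03,
        9.98965397e-04, -6.91493659e-04,  2.43607287e-03]), 'tau': array([ 2.88892006e-04, -5.63396108e+01,  1.22635078e+00, -1.93435961e+01,
        1.09373184e-02,  1.03944234e-02, -1.94905238e-05]), 'eef_pos': array([ 168.09273398, -627.20056023,  197.29579026]), 'tool_rot': array([-3.13972843e+00,  1.07518381e-06,  2.61771719e-01]), 'force': array([-0.11901043, -0.1845481 , -0.25205564]), 'torque': array([ 0.10047785, -0.02098511,  0.03563687]), 'width': 85.59278353868022} 18.700000000000003
scene [[621.66369512   0.         307.65599421]
 [  0.         621.66369512 233.54492057]
 [  0.           0.           1.        ]] [[-0.85795414 -0.51362192  0.01035479]
 [-0.30826786  0.49859742 -0.8101676 ]
 [ 0.41095696 -0.6982787  -0.58610685]] [ 482.85433279  243.14391971 1125.30527577]
engraver [(array([254., 119., 433., 279.]), 0.84), (array([184., 264., 224., 305.]), 0.4
[... 322 characters left out ...]
21 ]
 [  0.         450.00650951 243.13846106]
 [  0.           0.           1.        ]] [[-0.00605044 -0.99977149  0.0205026 ]
 [-0.99576099  0.00414185 -0.09188523]
 [ 0.09177932 -0.02097164 -0.99555851]] [  54.79608086  517.63850363 1073.94710419]
engraver [(array([319., 128., 526., 300.]), 0.57)]
blank [(array([337., 177., 379., 212.]), 0.56)]
push_stick [(array([149., 230., 272., 259.]), 0.83)]
screw_tin [(array([250., 154., 285., 191.]), 0.77)]
sanding_block [(array([272., 298., 324., 337.]), 0.61), (array([319., 129., 524., 298.]), 0.16)]
door_handle [(array([370., 218., 412., 284.]), 0.59)]
guard_door [(array([372., 214., 414., 287.]), 0.66), (array([317., 130., 523., 302.]), 0.45)]
```

View pics/scene0.png

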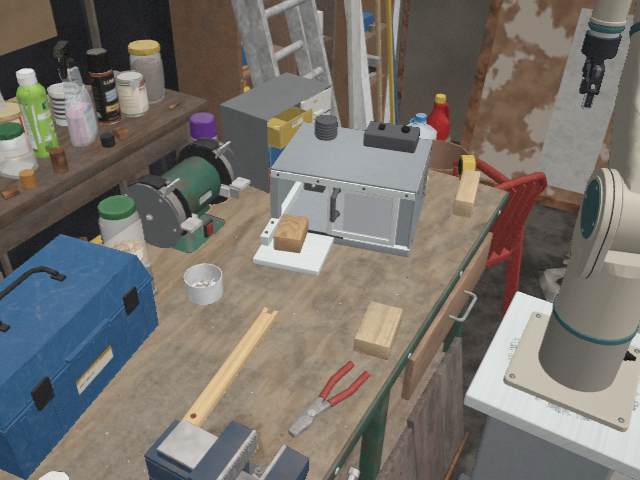

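View pics/top0.png

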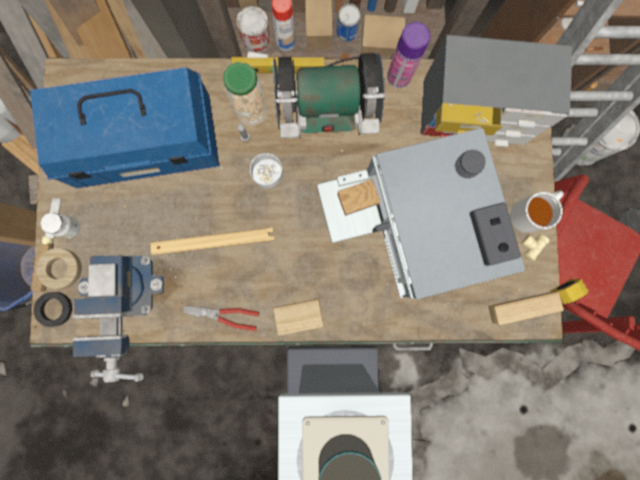

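```bash
cat > h.py <<'E'
import numpy as np,cv2
def cloud(p):
    z=p["z_map"].astype(float);v,u=np.mgrid[0:480,0:640];K=p["K"]
    c=np.stack([(u-K[0,2])/K[0,0]*z,(v-K[1,2])/K[1,1]*z,z],-1)
    X=(c-p["t"])@p["R"]; X[z<=0]=np.nan
    return X
def rect(P):
    r=cv2.minAreaRect(P.astype(np.float32)); return r, cv2.boxPoints(r)
E
python3 - <<'E'
from h import *
from cell import *
for n in("top","scene"):
    p=get_image(n);X=cloud(p);print(n)
    z=X[...,2]
    if n=="top":
        print("bench z",z[215:225,200:240].mean())
    for q in("engraver","blank","push_stick","screw_tin","sanding_block","guard_door"):
        for r in outline_of(p,q)[:1]:
            m=r["mask"]&np.isfinite(z)
            P=X[m]; zz=P[:,2]
            print(q,round(r["score"],2),r["box"],m.sum(),"z pct",np.round(np.percentile(zz,[5,25,50,75,95])))
            if q=="engraver": P=P[abs(zz-175)<8]
            elif q=="blank": P=P[abs(zz-60)<8]
            elif q=="push_stick": P=P[zz>8] 
            elif q=="sanding_block":P=P[zz>20]
            elif q=="screw_tin":P=P[zz>35]
            if len(P)>5:
                rr,b=rect(P[:,:2]);print("  ",len(P),np.round(rr[0],1),np.round(rr[1],1),round(rr[2],1),np.round(b,0).tolist())
                print("  zmean",P[:,2].mean())
E
```

```text
top
bench z -0.13817613817390392
engraver 0.72 [317.9, 128.2, 526.8, 300.7] 20764 z pct [ 22. 173. 175. 177. 213.]
   14058 [ 568.8 -213.3] [320.4 250.8] 14.0 [[383.0, -130.0], [444.0, -374.0], [755.0, -296.0], [694.0, -53.0]]
  zmean 175.55116440644517
blank 0.71 [337.6, 177.7, 381.8, 214.9] 1104 z pct [23. 58. 60. 61. 63.]
   946 [626.8 -36.6] [60.6 90.2] 19.3 [[583.0, -4.0], [613.0, -89.0], [670.0, -69.0], [641.0, 16.0]]
  zmean 60.26404915356834
push_stick 0.59 [148.0, 226.2, 272.8, 257.0] 1574 z pct [ 9. 16. 17. 19. 21.]
   1498 [524.8 319.8] [ 30.6 298.7] 6.7 [[492.0, 466.0], [527.0, 170.0], [558.0, 173.0], [522.0, 470.0]]
  zmean 17.34596500910004
screw_tin 0.9 [249.7, 154.5, 285.1, 189.0] 903 z pct [ 0.  4. 11. 23. 47.]
   137 [695.9 186.8] [75.4 75.4] 1.5 [[657.0, 224.0], [659.0, 148.0], [735.0, 150.0], [733.0, 226.0]]
  zmean 43.25732596467732
sanding_block 0.73 [274.1, 300.1, 323.0, 337.2] 1372 z pct [ 3. 31. 32. 33. 35.]
   1284 [340.  109.7] [ 66.2 109.7] 10.7 [[297.0, 157.0], [318.0, 50.0], [383.0, 62.0], [362.0, 170.0]]
  zmean 32.22767071187401
guard_door 0.91 [370.0,
[... 762 characters left out ...]
.0], [592.0, 181.0], [507.0, 528.0]]
  zmean 17.667800815902147
screw_tin 0.78 [181.9, 264.9, 223.7, 302.1] 1335 z pct [ 4. 15. 25. 37. 47.]
   400 [696.8 188.9] [74.9 82.2] 32.3 [[643.0, 204.0], [687.0, 134.0], [750.0, 174.0], [706.0, 244.0]]
  zmean 42.06511598603839
sanding_block 0.7 [352.4, 303.7, 402.5, 358.3] 1910 z pct [ 6. 29. 32. 33. 35.]
   1594 [340.7 112.6] [ 66.2 112.4] 10.8 [[298.0, 162.0], [319.0, 51.0], [384.0, 64.0], [363.0, 174.0]]
  zmean 31.886978421904583
guard_door 0.79 [325.2, 187.2, 397.3, 246.8] 3440 z pct [ 31.  57.  92. 124. 149.]
   3440 [ 551.3 -125. ] [122.4 246.4] 68.4 [[414.0, -137.0], [643.0, -227.0], [688.0, -113.0], [459.0, -23.0]]
  zmean 90.69828465198259
```

Run:
```python
from h import *
for n in("top","scene"):
    p=np.load(n+"0.npz");X=cloud(p)
    P=X.reshape(-1,3);P=P[np.isfinite(P).all(1)]
    th=np.radians(-76.0);R=np.array([[np.cos(th),-np.sin(th)],[np.sin(th),np.cos(th)]])
    o=np.array([571,-222.])
    m=np.c_[(P[:,:2]-o)@R,P[:,2]]
    roof=m[(abs(m[:,2]-175)<5)&(abs(m[:,0])<160)&(abs(m[:,1])<190)]
    def edge(a,b,lo,hi,bw,sgn):  # along b slices, extreme of a
        out=[]
        for s in np.arange(lo,hi,bw):
            q=a[(b>=s)&(b<s+bw)]
            if len(q)>5: out.append((s+bw/2,np.percentile(q,98.5 if sgn>0 else 1.5)))
        out=np.array(out); 
        pf=np.polyfit(out[:,0],out[:,1],1); return np.round(np.median(out[:,1]),1),np.round(np.degrees(pf[0]),2),np.round(out[:,1],0)
    print(n,len(roof))
    for nm,a,b,lo,hi,s in(("xfront",0,1,-150,150,-1),("xback",0,1,-150,150,1),("y-",1,0,-110,100,-1),("y+",1,0,-110,100,1)):
        print(nm,edge(roof[:,a],roof[:,b],lo,hi,20,s))
    bed=m[(abs(m[:,2]-22)<4)&(m[:,0]<-135)&(m[:,0]>-290)&(m[:,1]>0)&(m[:,1]<175)]
    for nm,a,b,lo,hi,s in(("bed front",0,1,20,130,-1),("bed y-",1,0,-250,-140,-1)):
        print(nm,edge(bed[:,a],bed[:,b],lo,hi,15,s))
    fn=m[(abs(m[:,2]-47)<5)&(m[:,0]<-135)&(m[:,0]>-290)&(m[:,1]>125)&(m[:,1]<185)]
    print("fence",len(fn),edge(fn[:,1],fn[:,0],-205,-140,15,-1),edge(fn[:,1],fn[:,0],-205,-140,15,1),fn[:,0].min(),np.percentile(fn[:,0],2))
    hd=m[(m[:,2]>95)&(m[:,2]<160)&(m[:,0]<-150)&(m[:,0]>-200)&(abs(m[:,1])<160)]
    print("handle",len(hd),np.round(np.percentile(hd,[5,50,95],axis=0),0).tolist())
```

```text
top 14029
xfront (np.float64(-130.5), np.float64(0.8), array([-129., -131., -131., -131., -130., -131., -131., -123., -126.,
       -124., -130., -131., -131., -127., -124.]))
xback (np.float64(111.6), np.float64(17.51), array([112.,  32.,  31.,  31.,  31.,  31.,  31., 112., 112., 112., 112.,
       113., 113., 112., 114.]))
y- (np.float64(-155.5), np.float64(-0.66), array([-156., -155., -155., -155., -155., -155., -155., -157., -158.,
       -158., -157.]))
y+ (np.float64(154.7), np.float64(4.78), array([154., 154., 155., 154., 154., 154., 155., 181., 174., 166., 159.]))
bed front (np.float64(-252.9), np.float64(-0.93), array([-252., -252., -252., -253., -253., -253., -253., -253.]))
bed y- (np.float64(13.2), np.float64(4.18), array([13., 14., 14., 12., 12., 12., 15., 26.]))
fence 231 (np.float64(139.4), np.float64(-0.12), array([139., 140., 139., 139., 139.])) (np.float64(158.8), np.float64(-0.14), array([159., 159., 159., 159., 159.])) -204.44999616813527 -202.17945096846225
handle 54 [[-164.0, 3.0, 103.0], [-160.0, 7.0, 150.0], [-151.0, 13.0, 156.0]]
scene 6776
xfront (np.float64
[... 337 characters left out ...]
51), array([-155., -154., -155., -155., -153., -154., -154., -156., -156.,
       -156., -156.]))
y+ (np.float64(155.5), np.float64(6.6), array([155., 154., 154., 155., 154., 155., 160., 185., 179., 172., 163.]))
bed front (np.float64(-257.2), np.float64(-1.13), array([-254., -257., -258., -257., -258., -257., -258., -257.]))
bed y- (np.float64(13.6), np.float64(-0.2), array([14., 15., 14., 13., 13., 13., 13., 15.]))
fence 194 (np.float64(140.6), np.float64(0.47), array([141., 140., 140., 141., 141.])) (np.float64(160.0), np.float64(0.4), array([160., 160., 160., 160., 160.])) -213.38723269582079 -209.2886398555972
handle 145 [[-168.0, 5.0, 99.0], [-162.0, 9.0, 130.0], [-155.0, 14.0, 153.0]]
```

```bash
cat >> h.py <<'E'
O=np.array([571.7,-224.9]);TH=np.radians(-76.)
XM=np.array([np.cos(TH),np.sin(TH)]);YM=np.array([-np.sin(TH),np.cos(TH)])
def m2w(x,y): return O+x*XM+y*YM
def w2m(w): d=np.array(w)[:2]-O; return np.array([d@XM,d@YM])
def plan(wps,claw,step=35.,s=None):
    """wps: list of (x,y,z,yaw deg or None); print rows in tool frame"""
    from cell import read_state
    from scipy.spatial.transform import Rotation as Ro
    s=s or read_state();p=np.array(s["eef_pos"]);rot=Ro.from_euler("xyz",s["tool_rot"])
    rows=[]
    for w in wps:
        t=np.array(w[:3],float);yaw=rot.as_euler("xyz")[2]
        dy=0 if w[3] is None else (np.radians(w[3])-yaw+np.pi)%(2*np.pi)-np.pi
        n=int(max(np.ceil(np.linalg.norm(t-p)/step),np.ceil(abs(dy)/0.12),1))
        for i in range(n):
            d=rot.inv().apply((t-p)/n)/1000; r=-dy/n
            rows.append([claw]+[round(float(v),4) for v in d]+[round(float(r),4)])
            rot=rot*Ro.from_euler("z",r)
        p=t
    print(len(rows));print(rows)
def st():
    from cell import read_state
    s=read_state();e=s["eef_pos"]
    print("t",round(s["clock"],2),"tcp",np.round(e,1),"m",np.round(w2m(e),1),"yaw",round(np.degrees(s["tool_rot"][2]),2),"rp",np.round(s["tool_rot"][:2],3),"F",np.round(s["force"],2),"w",round(s["width"],1))
    return s
E
python3 -c "
from h import *
st();plan([(250,-590,330,None),(450,-450,340,None),(600,-200,340,50),(600,100,300,80),(519,370,150,96.8)],1)"
```

```text
t 1.5 tcp [ 168.3 -627.9  198.2] m [ 293.4 -488.9] yaw 15.0 rp [ 3.142 -0.   ] F [ 0.6   0.36 -0.69] w 85.7
40
[[1, 0.0178, -0.0031, -0.0264, 0.0], [1, 0.0178, -0.0031, -0.0264, 0.0], [1, 0.0178, -0.0031, -0.0264, 0.0], [1, 0.0178, -0.0031, -0.0264, 0.0], [1, 0.0178, -0.0031, -0.0264, 0.0], [1, 0.0328, -0.0119, -0.0014, 0.0], [1, 0.0328, -0.0119, -0.0014, 0.0], [1, 0.0328, -0.0119, -0.0014, 0.0], [1, 0.0328, -0.0119, -0.0014, 0.0], [1, 0.0328, -0.0119, -0.0014, 0.0], [1, 0.0328, -0.0119, -0.0014, 0.0], [1, 0.0328, -0.0119, -0.0014, 0.0], [1, 0.0233, -0.0225, 0.0, -0.0679], [1, 0.0248, -0.0209, 0.0, -0.0679], [1, 0.0261, -0.0192, 0.0, -0.0679], [1, 0.0274, -0.0173, 0.0, -0.0679], [1, 0.0285, -0.0154, 0.0, -0.0679], [1, 0.0295, -0.0135, 0.0, -0.0679], [1, 0.0303, -0.0115, 0.0, -0.0679], [1, 0.031, -0.0094, 0.0, -0.0679], [1, 0.0316, -0.0072, 0.0, -0.0679], [1, 0.0255, -0.0214, 0.0044, -0.0582], [1, 0.0267, -0.0199, 0.0044, -0.0582], [1, 0.0278, -0.0183, 0.0044, -0.0582], [1, 0.0289, -0.0167, 0.0044, -0.0582], [1, 0.0298, -0.015, 0.0044, -0.0582], [1, 0.0306, -0.0132, 0.0044, -0.0582], [1, 0.0313, -0.0114, 0.0044, -0.0582], [1, 0.0319, -0.0096, 0.0044, -0.0582], [1, 0.0324, -0.0077, 0.0044, -0.0582], [1, 0.0252, -0.0127, 0.015, -0.0293], [1, 0.0255, -0.0119, 0.015, -0.0293], [1, 0.0259, -0.0112, 0.015, -0.0293], [1, 0.0262, -0.0104, 0.015, -0.0293], [1, 0.0265, -0.0096, 0.015, -0.0293], [1, 0.0268, -0.0089, 0.015, -0.0293], [1, 0.027, -0.0081, 0.015, -0.0293], [1, 0.0272, -0.0073, 0.015, -0.0293], [1, 0.0274, -0.0065, 0.015, -0.0293], [1, 0.0276, -0.0057, 0.015, -0.0293]]
```

Call:
send_rows(rows=[[1,0.018,-0.003,-0.028,0],[1,0.018,-0.003,-0.028,0],[1,0.018,-0.003,-0.028,0],[1,0.018,-0.003,-0.028,0],[1,0.018,-0.003,-0.028,0],[1,0.033,-0.012,-0.001,0],[1,0.033,-0.012,-0.001,0],[1,0.033,-0.012,-0.001,0],[1,0.033,-0.012,-0.001,0],[1,0.033,-0.012,-0.001,0],[1,0.033,-0.012,-0.001,0],[1,0.033,-0.012,-0.001,0]])

```text
clock: 2.5
eef_pos: [454.2, -451.7, 351.6]
tool_rot: [3.139, 0.005, 0.239]
force: [-0.8, -0.7, 1.4]
width: 85.2
```

```bash
python3 -c "
from h import *
st();plan([(600,-200,340,50),(600,100,300,80),(519,370,150,96.8)],1,38)"
```

```text
t 2.5 tcp [ 454.2 -451.7  351.6] m [ 191.6 -168.9] yaw 13.68 rp [3.139 0.005] F [-0.78 -0.68  1.38] w 85.2
25
[[1, 0.0252, -0.0263, 0.0012, -0.0792], [1, 0.0272, -0.0242, 0.0012, -0.0792], [1, 0.029, -0.022, 0.0012, -0.0792], [1, 0.0306, -0.0196, 0.0012, -0.0792], [1, 0.0321, -0.0171, 0.0012, -0.0792], [1, 0.0333, -0.0145, 0.0012, -0.0792], [1, 0.0344, -0.0118, 0.0012, -0.0792], [1, 0.0352, -0.0091, 0.0012, -0.0792], [1, 0.0288, -0.0241, 0.0048, -0.0654], [1, 0.0303, -0.0222, 0.0048, -0.0654], [1, 0.0317, -0.0201, 0.0048, -0.0654], [1, 0.0329, -0.018, 0.0048, -0.0654], [1, 0.034, -0.0158, 0.0048, -0.0654], [1, 0.035, -0.0136, 0.0048, -0.0654], [1, 0.0358, -0.0113, 0.0048, -0.0654], [1, 0.0365, -0.0089, 0.0048, -0.0654], [1, 0.0281, -0.014, 0.0166, -0.0326], [1, 0.0285, -0.0131, 0.0166, -0.0326], [1, 0.0289, -0.0122, 0.0166, -0.0326], [1, 0.0293, -0.0112, 0.0166, -0.0326], [1, 0.0296, -0.0102, 0.0166, -0.0326], [1, 0.03, -0.0093, 0.0166, -0.0326], [1, 0.0302, -0.0083, 0.0166, -0.0326], [1, 0.0305, -0.0073, 0.0166, -0.0326], [1, 0.0307, -0.0063, 0.0166, -0.0326]]
```

Tracks well.

Call:
send_rows(rows=[[1,0.025,-0.026,0.001,-0.08],[1,0.027,-0.024,0.001,-0.08],[1,0.029,-0.022,0.001,-0.08],[1,0.031,-0.02,0.001,-0.08],[1,0.032,-0.017,0.001,-0.08],[1,0.033,-0.015,0.001,-0.08],[1,0.034,-0.012,0.001,-0.08],[1,0.035,-0.009,0.001,-0.08],[1,0.029,-0.024,0.005,-0.065],[1,0.03,-0.022,0.005,-0.065],[1,0.032,-0.02,0.005,-0.065],[1,0.033,-0.018,0.005,-0.065]])

```text
clock: 3.5
eef_pos: [602.3, -30.8, 319.5]
tool_rot: [3.136, 0.006, 1.18]
force: [0.6, 0.6, -0.3]
width: 85.3
```

```bash
python3 -c "
from h import *
st();plan([(600,100,300,80),(519,370,120,96.8)],1,38)"
```

```text
t 3.5 tcp [602.3 -30.8 319.5] m [-180.9   76.7] yaw 67.62 rp [3.136 0.006] F [ 0.59  0.6  -0.34] w 85.3
13
[[1, 0.0301, -0.013, 0.0046, -0.054], [1, 0.0307, -0.0114, 0.0046, -0.054], [1, 0.0313, -0.0097, 0.0046, -0.054], [1, 0.0318, -0.008, 0.0046, -0.054], [1, 0.0281, -0.0142, 0.0197, -0.0326], [1, 0.0286, -0.0132, 0.0197, -0.0326], [1, 0.029, -0.0123, 0.0197, -0.0326], [1, 0.0294, -0.0114, 0.0197, -0.0326], [1, 0.0297, -0.0104, 0.0197, -0.0326], [1, 0.03, -0.0094, 0.0197, -0.0326], [1, 0.0303, -0.0084, 0.0197, -0.0326], [1, 0.0306, -0.0074, 0.0197, -0.0326], [1, 0.0308, -0.0064, 0.0197, -0.0326]]
```

Call:
send_rows(rows=[[1,0.03,-0.013,0.005,-0.054],[1,0.031,-0.011,0.005,-0.054],[1,0.031,-0.01,0.005,-0.054],[1,0.032,-0.008,0.005,-0.054],[1,0.028,-0.014,0.02,-0.033],[1,0.029,-0.013,0.02,-0.033],[1,0.029,-0.012,0.02,-0.033],[1,0.029,-0.011,0.02,-0.033],[1,0.03,-0.01,0.02,-0.033],[1,0.03,-0.009,0.02,-0.033],[1,0.03,-0.008,0.02,-0.033],[1,0.031,-0.007,0.02,-0.033]])

```text
clock: 4.5
eef_pos: [526.2, 360.3, 134.8]
tool_rot: [3.123, 0.005, 1.686]
force: [0.3, 0.1, -0.0]
width: 85.7
```

```bash
python3 -c "
from h import *
st();plan([(519,370,50,96.8),(519,370,6,96.8)],1,25)"
```

```text
t 4.5 tcp [526.2 360.3 134.8] m [-578.8   97.4] yaw 96.59 rp [3.123 0.005] F [ 0.34  0.08 -0.03] w 85.7
6
[[1, 0.0027, -0.0019, 0.0212, -0.0009], [1, 0.0027, -0.0019, 0.0212, -0.0009], [1, 0.0027, -0.0019, 0.0212, -0.0009], [1, 0.0027, -0.0019, 0.0212, -0.0009], [1, 0.0001, -0.0004, 0.022, -0.0], [1, 0.0001, -0.0004, 0.022, -0.0]]
```

Call:
send_rows(rows=[[1,0.003,-0.002,0.021,0],[1,0.003,-0.002,0.021,0],[1,0.003,-0.002,0.021,0],[1,0.003,-0.002,0.021,0],[1,0,0,0.02,0],[1,0,0,0.015,0],[1,0,0,0.005,0],[1,0,0,0,0]])

```text
clock: 5.17
eef_pos: [509.6, 384.8, 0.5]
tool_rot: [3.13, -0.001, 1.704]
force: [0.9, -0.4, 0.5]
width: 85.5
```

```bash
python3 -c "
from h import *
from cell import *
st()
p=get_image('top');q=get_image('scene')
cv2.imwrite('pics/g1.png',np.hstack([cv2.resize(p['image'][180:330,100:300],(400,300)),cv2.resize(q['image'][280:430,130:330],(400,300))]))"
```

```text
t 5.17 tcp [5.096e+02 3.848e+02 5.000e-01] m [-606.6   87.3] yaw 97.62 rp [ 3.13e+00 -1.00e-03] F [ 0.92 -0.39  0.51] w 85.5
```

View pics/g1.png

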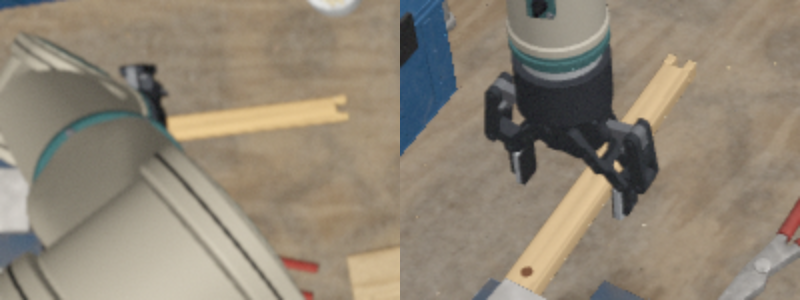

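Call:
send_rows(rows=[[1,-0.008,0.004,-0.001,-0.007],[1,-0.008,0.003,0,-0.007],[1,0,0,0,0],[-1,0,0,0,0],[-1,0,0,0,0],[-1,0,0,0,0],[-1,0,0,0,0],[-1,0,0,0,0],[-1,0,0,0,0],[-1,0,0,0,0]])

```text
clock: 6.1
eef_pos: [525.0, 370.1, 9.4]
tool_rot: [3.119, -0.007, 1.716]
force: [0.7, -0.7, 0.3]
width: 0.2
```

```bash
python3 -c "
from h import *
st()"
```

```text
t 6.1 tcp [525.  370.1   9.4] m [-588.6   98.6] yaw 98.33 rp [ 3.119 -0.007] F [ 0.65 -0.74  0.34] w 0.2
```

```bash
python3 -c "
from h import *
from cell import *
st()
p=get_image('top');q=get_image('scene')
cv2.imwrite('pics/g2.png',np.hstack([cv2.resize(p['image'][180:330,100:300],(400,300)),cv2.resize(q['image'][280:430,130:330],(400,300))]))
st()"
```

```text
t 6.1 tcp [525.  370.1   9.4] m [-588.6   98.6] yaw 98.33 rp [ 3.119 -0.007] F [ 0.65 -0.74  0.34] w 0.2
t 6.2 tcp [524.9 370.1   9.3] m [-588.6   98.6] yaw 98.34 rp [ 3.119 -0.007] F [ 0.33  0.2  -0.17] w -0.4
```

View pics/g2.png

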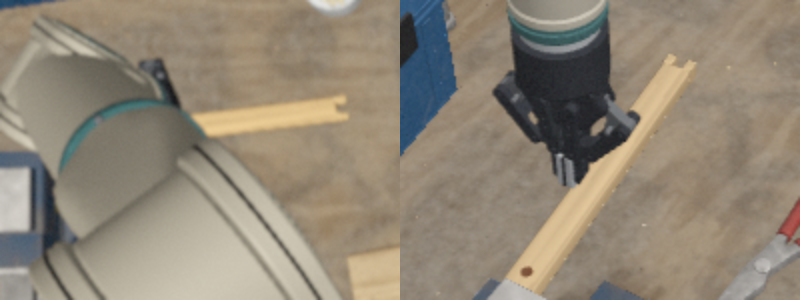

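```bash
python3 -c "
from h import *
from cell import *
s=st()
for n in('scene','top'):
    p=get_image(n);X=cloud(p)
    c=p['R']@s['eef_pos']+p['t'];print(n,'tcp px',(p['K']@c)[:2]/c[2])
    r=outline_of(p,'push_stick')[0];m=r['mask']&(X[...,2]>12)&(X[...,2]<24);P=X[m][:,:2]
    P=P[(P[:,1]>160)&(P[:,1]<480)]
    for lo in range(170,480,20):
        q=P[(P[:,1]>=lo)&(P[:,1]<lo+20)]
        if len(q)>15: print(lo+10,np.round(np.percentile(q[:,0],[3,50,97]),0),len(q))
    cv2.imwrite(f'pics/g3{n}.png',p['image'])
"
```

```text
t 6.2 tcp [524.9 370.1   9.3] m [-588.6   98.6] yaw 98.34 rp [ 3.119 -0.007] F [ 0.33  0.2  -0.17] w -0.4
scene tcp px [216.76690717 382.61943668]Traceback (most recent call last):
  File "<string>", line 8, in <module>
    r=outline_of(p,'push_stick')[0];m=r['mask']&(X[...,2]>12)&(X[...,2]<24);P=X[m][:,:2]
      ~~~~~~~~~~~~~~~~~~~~~~~~~~^^^
IndexError: list index out of range
```

```bash
python3 -c "
from h import *
from cell import *
for n in('scene','top'):
    p=get_image(n);X=cloud(p)
    for k in range(170,480,15):
        m=(X[...,2]>11)&(X[...,2]<24)&(abs(X[...,1]-k)<7)&(X[...,0]>470)&(X[...,0]<580)
        q=X[m]
        if len(q)>15: print(n,k,np.round(np.percentile(q[:,0],[3,50,97]),0),len(q))
    c=p['image'];cv2.imwrite(f'pics/g3{n}.png',cv2.resize(c[290:440,150:310],(800,750))[:600] if n=='scene' else c)
"
```

```text
scene 170 [528. 536. 557.] 16
scene 185 [527. 540. 557.] 72
scene 200 [525. 537. 553.] 84
scene 215 [523. 536. 552.] 87
scene 230 [522. 534. 549.] 87
scene 245 [519. 533. 548.] 94
scene 260 [517. 524. 544.] 63
scene 275 [516. 521. 528.] 45
scene 290 [514. 519. 526.] 52
scene 305 [512. 520. 529.] 64
scene 320 [511. 520. 533.] 90
scene 335 [509. 520. 536.] 100
scene 350 [507. 517. 531.] 99
scene 365 [505. 518. 533.] 114
scene 380 [503. 517. 531.] 125
scene 395 [502. 515. 530.] 120
scene 410 [500. 512. 529.] 127
scene 425 [499. 511. 526.] 133
scene 440 [497. 509. 524.] 132
scene 455 [495. 508. 523.] 141
top 170 [527. 534. 555.] 18
top 185 [527. 540. 554.] 58
top 200 [524. 539. 554.] 64
top 215 [522. 537. 552.] 70
top 230 [520. 535. 549.] 74
top 245 [520. 534. 547.] 73
top 260 [517. 532. 546.] 73
top 275 [515. 529. 544.] 71
top 290 [515. 527. 542.] 69
top 305 [513. 525. 540.] 67
top 320 [510. 525. 539.] 75
top 335 [508. 524. 537.] 72
top 350 [520. 530. 535.] 31
```

View pics/g3scene.png

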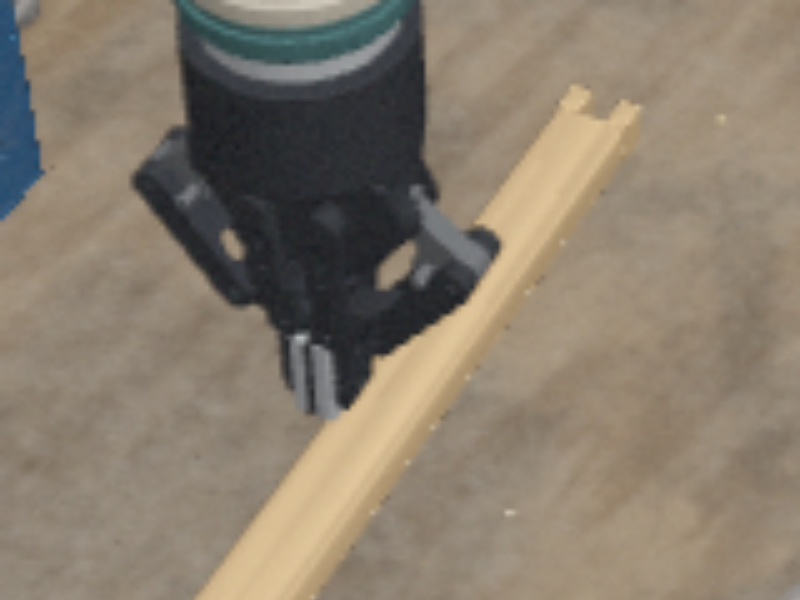

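```bash
python3 -c "
from h import *
from cell import *
p=get_image('scene');X=cloud(p)
for v in range(352,382,2):
    print(v,[tuple(int(a) for a in np.nan_to_num(X[v,u])) for u in range(206,230,3)])
s=st()
"
```

```text
352 [(531, 380, 91), (526, 379, 92), (518, 380, 98), (512, 379, 100), (507, 378, 102), (506, 371, 96), (501, 370, 99), (0, 0, 0)]
354 [(531, 381, 87), (522, 383, 94), (518, 380, 93), (511, 380, 97), (507, 378, 98), (504, 374, 95), (496, 376, 102), (490, 376, 105)]
356 [(530, 382, 84), (523, 383, 88), (520, 379, 86), (515, 377, 88), (508, 378, 92), (505, 373, 90), (496, 376, 97), (488, 378, 103)]
358 [(535, 377, 71), (526, 380, 79), (520, 379, 81), (513, 380, 86), (509, 377, 86), (506, 373, 84), (494, 379, 96), (490, 377, 96)]
360 [(536, 377, 66), (527, 379, 73), (520, 380, 78), (516, 377, 77), (514, 371, 73), (511, 367, 71), (498, 375, 86), (491, 376, 91)]
362 [(534, 380, 65), (527, 380, 69), (522, 378, 70), (517, 376, 71), (514, 372, 69), (510, 370, 69), (539, 329, 15), (532, 329, 18)]
364 [(536, 378, 57), (528, 380, 64), (522, 379, 66), (516, 378, 68), (514, 373, 65), (509, 371, 66), (512, 360, 54), (529, 333, 19)]
366 [(567, 346, 4), (527, 381, 59), (521, 380, 63), (514, 381, 67), (512, 376, 64), (510, 371, 61), (529, 341, 21), (526, 337, 20)]
368 [(567, 347, 0), (528, 380, 54), (
[... 279 characters left out ...]
(516, 380, 51), (532, 355, 18), (527, 354, 19), (523, 350, 18), (518, 347, 18)]
374 [(558, 358, 0), (553, 356, 0), (549, 353, 1), (535, 360, 16), (530, 358, 16), (525, 356, 18), (519, 354, 19), (515, 351, 19)]
376 [(554, 363, 2), (551, 359, 0), (544, 358, 3), (532, 364, 16), (524, 365, 22), (0, 0, 0), (518, 356, 16), (513, 354, 18)]
378 [(553, 365, 0), (546, 365, 3), (533, 371, 17), (527, 370, 19), (524, 365, 17), (519, 364, 18), (514, 361, 19), (510, 358, 19)]
380 [(549, 369, 0), (545, 366, 0), (529, 376, 19), (526, 372, 17), (520, 371, 20), (516, 367, 18), (510, 367, 22), (507, 363, 19)]
t 6.45 tcp [525.1 369.8   9.3] m [-588.3   98.7] yaw 98.32 rp [ 3.119 -0.006] F [0.59 1.06 0.15] w -0.2
```

```bash
python3 -c "
from h import *
from cell import *
p=get_image('scene');X=cloud(p)
for v in range(300,372,4):
    print(v,[tuple(int(a) for a in np.nan_to_num(X[v,u])) for u in range(186,240,7)])
s=st();print(s['qpos'],s['qd'])
"
```

```text
300 [(541, 399, 215), (527, 399, 222), (507, 404, 235), (498, 399, 236), (490, 393, 234), (490, 377, 222), (487, 366, 215), (630, 174, 0)]
304 [(543, 398, 205), (526, 401, 216), (515, 397, 218), (505, 393, 219), (496, 388, 220), (491, 378, 214), (484, 369, 211), (624, 182, -1)]
308 [(699, 245, 1), (523, 405, 212), (509, 404, 218), (502, 397, 217), (493, 391, 216), (486, 384, 214), (485, 369, 202), (615, 195, 2)]
312 [(692, 253, 0), (523, 405, 204), (511, 403, 209), (500, 400, 211), (494, 391, 207), (487, 384, 205), (485, 370, 195), (610, 201, 0)]
316 [(579, 366, 136), (525, 404, 194), (511, 404, 200), (501, 400, 202), (493, 393, 201), (488, 384, 196), (485, 371, 187), (601, 213, 2)]
320 [(566, 380, 146), (526, 405, 186), (512, 405, 193), (501, 401, 195), (493, 395, 194), (489, 383, 186), (484, 373, 181), (595, 221, 1)]
324 [(568, 379, 134), (528, 403, 175), (513, 404, 183), (503, 400, 185), (494, 394, 184), (489, 385, 179), (486, 372, 171), (484, 356, 158)]
328 [(565, 384, 131), (550, 382, 137), (515, 404, 174), (501, 403, 180), (495, 394, 176), (498, 375, 158), (486, 372, 162), (485
[... 938 characters left out ...]
490, 373, 97), (529, 309, 17)]
360 [(607, 354, 4), (598, 345, 1), (589, 337, 0), (532, 379, 70), (515, 380, 81), (512, 366, 70), (535, 322, 15), (523, 318, 19)]
364 [(603, 359, 0), (591, 353, 2), (583, 345, 0), (536, 376, 55), (517, 379, 69), (509, 371, 65), (529, 330, 16), (517, 326, 19)]
368 [(596, 367, 2), (588, 358, -1), (575, 354, 1), (564, 348, 2), (517, 380, 60), (511, 370, 54), (521, 340, 20), (511, 334, 20)]
t 6.5 tcp [525.2 369.8   9.3] m [-588.3   98.7] yaw 98.31 rp [ 3.119 -0.006] F [-0.2  -0.86  0.59] w -0.1
[-0.47006346  0.86232419 -0.32052647  1.69409621  0.42834275  0.63169331
 -0.88506502] [ 0.00031108 -0.00090623 -0.0007659  -0.00114151 -0.00160342  0.00073236
 -0.00144894]
```

```bash
python3 -c "
from h import *
p=np.load('scene0.npz');X=cloud(p)
for z in(198,212,240):
    c=p['R']@np.array([168.3,-627.9,z])+p['t'];print((p['K']@c)[:2]/c[2])
for v in range(60,112,3):
    print(v,[tuple(int(a) for a in np.nan_to_num(X[v,u])) for u in range(582,618,5)])
cv2.imwrite('pics/c.png',cv2.resize(p['image'][0:130,540:640],(600,780))[:600])
"
```

```text
[579.38130241 117.88171795]
[580.91892901 112.57888076]
[584.04491215 101.79825314]
60 [(344, -1940, -101), (188, -633, 337), (175, -608, 347), (163, -591, 355), (153, -593, 356), (245, -1922, -75), (229, -1950, -81), (211, -1961, -81)]
63 [(340, -1938, -113), (183, -609, 338), (171, -593, 345), (161, -590, 349), (151, -595, 349), (244, -1950, -97), (225, -1947, -92), (207, -1962, -94)]
66 [(339, -1956, -132), (181, -603, 334), (168, -581, 343), (159, -586, 343), (149, -595, 342), (240, -1934, -104), (222, -1947, -105), (204, -1964, -106)]
69 [(198, -684, 296), (179, -599, 328), (165, -562, 343), (154, -557, 347), (145, -562, 347), (238, -1953, -123), (219, -1961, -122), (199, -1938, -110)]
72 [(331, -1947, -154), (177, -596, 322), (163, -556, 338), (153, -560, 339), (143, -567, 339), (234, -1948, -134), (213, -1925, -122), (196, -1951, -127)]
75 [(193, -665, 289), (174, -590, 318), (161, -555, 332), (151, -557, 334), (142, -566, 332), (229, -1938, -143), (211, -1952, -144), (193, -1960, -143)]
78 [(190, -661, 283), (172, -585, 313), (159, -555, 326), (150, -566, 324), (140, -563, 32
[... 1089 characters left out ...]
1902, -237), (200, -1922, -240), (181, -1931, -239), (75, -102, 463)]
102 [(168, -579, 257), (157, -574, 262), (147, -579, 262), (237, -1939, -269), (216, -1930, -261), (197, -1930, -256), (178, -1938, -255), (73, -100, 460)]
105 [(166, -579, 250), (155, -574, 255), (251, -1919, -279), (232, -1925, -277), (212, -1913, -267), (193, -1920, -265), (173, -1911, -257), (72, -93, 457)]
108 [(164, -578, 244), (154, -583, 244), (247, -1909, -288), (228, -1921, -288), (208, -1917, -282), (189, -1914, -276), (170, -1931, -278), (70, -91, 454)]
111 [(283, -1904, -309), (265, -1930, -315), (244, -1920, -306), (225, -1934, -307), (205, -1917, -295), (186, -1924, -293), (166, -1917, -286), (69, -84, 452)]
```

View pics/c.png

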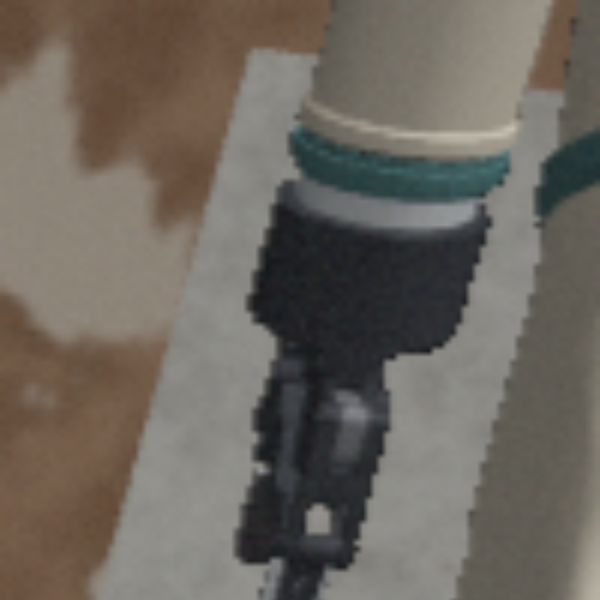

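Call:
send_rows(rows=[[0.6,0,-0.003,0,-0.015],[0.6,0,-0.003,0,-0.014],[0.6,0,0,0,0],[0.6,0,0,0,0],[0.6,0,0,0,0],[0.6,0,0,0,0]])

```text
clock: 7.0
eef_pos: [518.2, 368.7, 9.2]
tool_rot: [3.119, -0.006, 1.748]
force: [0.1, -0.2, -0.9]
width: 68.4
```

```bash
cat >> h.py <<'E'
def look(name,a=(280,430,130,330),b=(180,330,100,300)):
    from cell import get_image
    q=get_image('scene');p=get_image('top')
    f=lambda im,c:cv2.resize(im[c[0]:c[1],c[2]:c[3]],(400,int(400*(c[1]-c[0])/(c[3]-c[2]))))
    A=f(q['image'],a);B=f(p['image'],b);h=min(len(A),len(B))
    cv2.imwrite(f'pics/{name}.png',np.hstack([A[:h],B[:h]]))
    return q,p
E
python3 -c "
from h import *
st();look('g4')"
```

```text
t 7.0 tcp [518.2 368.7   9.2] m [-588.9   91.7] yaw 100.18 rp [ 3.119 -0.006] F [ 0.13 -0.18 -0.85] w 68.4
```

View pics/g4.png

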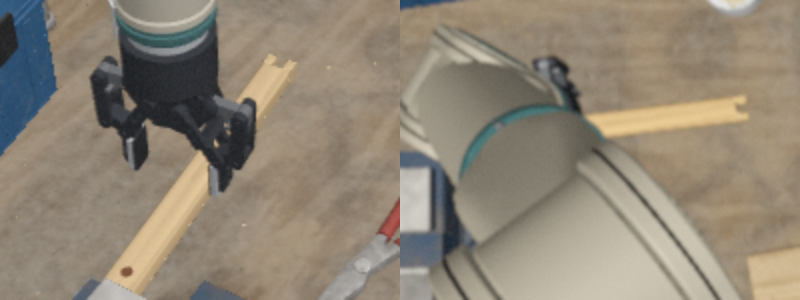

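Call:
send_rows(rows=[[0.6,0,0,0.01,0.03],[0.6,0,0,0.01,0.03],[0.6,0,0,0.005,0],[0.6,0,0,0,0]])

```text
clock: 7.43
eef_pos: [520.0, 369.5, -15.9]
tool_rot: [3.117, -0.008, 1.686]
force: [-0.7, 0.6, -0.3]
width: 68.4
```

```bash
python3 -c "
from h import *
st();look('g5')"
```

```text
t 7.43 tcp [520.  369.5 -15.9] m [-589.3   93.6] yaw 96.61 rp [ 3.117 -0.008] F [-0.67  0.56 -0.33] w 68.4
```

View pics/g5.png

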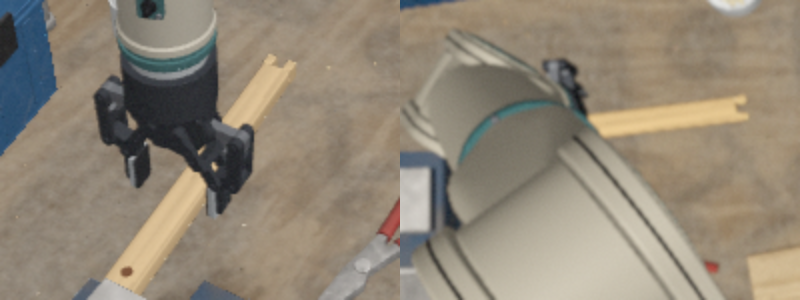

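```bash
python3 -c "
from h import *
from cell import *
p=get_image('scene');X=cloud(p)
for v in range(374,392,2):
    print(v,[tuple(int(a) for a in np.nan_to_num(X[v,u])) for u in range(230,246,2)])
"
```

```text
374 [(511, 348, 18), (483, 376, 61), (479, 375, 63), (473, 378, 69), (471, 375, 67), (470, 372, 65), (473, 362, 54), (0, 0, 0)]
376 [(507, 354, 21), (484, 375, 55), (479, 376, 59), (476, 374, 59), (475, 371, 56), (471, 370, 58), (471, 365, 53), (472, 359, 47)]
378 [(506, 355, 17), (506, 350, 12), (480, 376, 53), (479, 372, 50), (477, 368, 48), (471, 371, 54), (471, 366, 50), (473, 359, 41)]
380 [(506, 355, 12), (507, 350, 7), (480, 376, 49), (478, 373, 48), (476, 371, 46), (472, 370, 48), (472, 365, 42), (473, 358, 36)]
382 [(504, 358, 11), (507, 349, 0), (481, 375, 42), (478, 373, 42), (476, 371, 42), (472, 371, 43), (473, 365, 37), (488, 341, 4)]
384 [(507, 356, 2), (506, 352, 0), (481, 375, 38), (477, 376, 40), (478, 369, 33), (472, 371, 38), (489, 344, 2), (487, 342, 0)]
386 [(505, 358, 0), (503, 356, 0), (481, 376, 32), (478, 375, 34), (475, 373, 33), (473, 370, 32), (488, 347, 0), (484, 346, 1)]
388 [(504, 360, -2), (499, 360, 1), (496, 358, 1), (476, 377, 32), (490, 355, 2), (488, 352, 0), (486, 349, -1), (481, 350, 1)]
390 [(500, 365, 0), (497, 363, 0), (495, 361, 0), (493, 358, -2), (488, 358, 0), (487, 354, -1), (484, 352, -2), (480, 352, 0)]
```

Call:
send_rows(rows=[[0.6,0,0,0.008,0],[0.6,0,0,0.008,0],[0.6,0,0,0.005,0],[0.6,0,0,0,0]])

```text
clock: 7.92
eef_pos: [522.1, 371.2, -36.1]
tool_rot: [3.113, -0.011, 1.687]
force: [0.8, -0.2, 0.8]
width: 68.6
```

```bash
python3 -c "
from h import *
st();look('g6')"
```

```text
t 7.92 tcp [522.1 371.2 -36.1] m [-590.4   96.1] yaw 96.64 rp [ 3.113 -0.011] F [ 0.85 -0.23  0.77] w 68.6
```

View pics/g6.png

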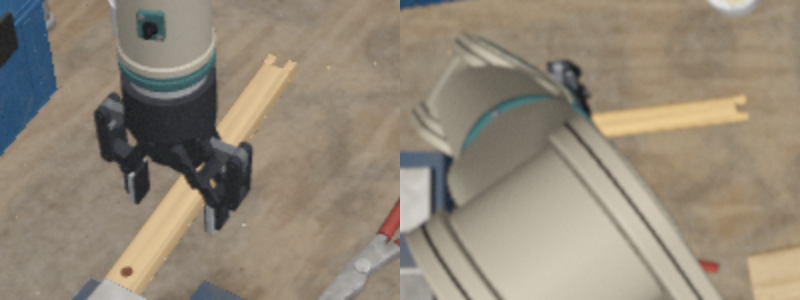

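Call:
send_rows(rows=[[0.6,0,-0.002,0.004,0],[0,0,0,0,0],[-0.4,0,0,0,0],[-1,0,0,0,0],[-1,0,0,0,0],[-1,0,0,0,0],[-1,0,0,0,0],[-1,0,0,0,0]])

```text
clock: 8.68
eef_pos: [503.2, 369.8, -32.4]
tool_rot: [3.135, -0.002, 1.691]
force: [0.9, -0.7, -0.2]
width: 29.0
```

```bash
python3 -c "
from h import *
st();look('g7')"
```

```text
t 8.68 tcp [503.2 369.8 -32.4] m [-593.6   77.4] yaw 96.87 rp [ 3.135e+00 -2.000e-03] F [ 0.89 -0.65 -0.23] w 29.0
```

View pics/g7.png

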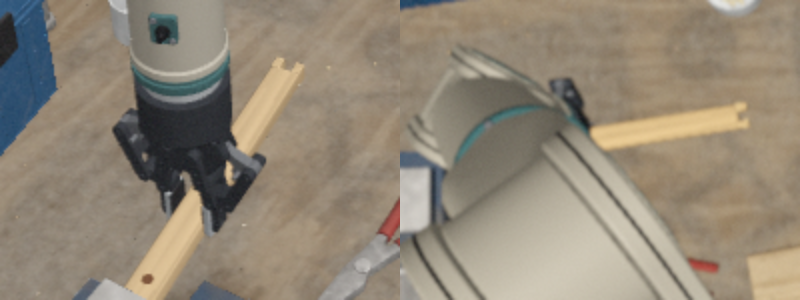

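```bash
python3 -c "
from h import *
w=m2w(-360,40);print(w)
plan([(503,370,40,None),(w[0],w[1],50,104)],-1,20)"
```

```text
[523.41994664 134.08333728]
16
[[-1, 0.0001, 0.0001, -0.0181, 0.0], [-1, 0.0001, 0.0001, -0.0181, 0.0], [-1, 0.0001, 0.0001, -0.0181, 0.0], [-1, 0.0001, 0.0001, -0.0181, 0.0], [-1, -0.0197, -0.0007, -0.0009, -0.0104], [-1, -0.0197, -0.0009, -0.0009, -0.0104], [-1, -0.0197, -0.0011, -0.0009, -0.0104], [-1, -0.0197, -0.0013, -0.0009, -0.0104], [-1, -0.0197, -0.0015, -0.0009, -0.0104], [-1, -0.0197, -0.0017, -0.0009, -0.0104], [-1, -0.0196, -0.0019, -0.0009, -0.0104], [-1, -0.0196, -0.0021, -0.0009, -0.0104], [-1, -0.0196, -0.0023, -0.0009, -0.0104], [-1, -0.0196, -0.0025, -0.0009, -0.0104], [-1, -0.0195, -0.0027, -0.0009, -0.0104], [-1, -0.0195, -0.0029, -0.0009, -0.0104]]
```

Call:
send_rows(rows=[[-1,0,0,-0.02,0],[-1,0,0,-0.02,0],[-1,0,0,-0.02,0],[-1,0,0,-0.02,0],[-1,-0.025,-0.001,0,-0.018],[-1,-0.025,-0.001,0,-0.018],[-1,-0.025,-0.001,0,-0.018],[-1,-0.025,-0.002,0,-0.018],[-1,-0.025,-0.002,0,-0.018],[-1,-0.025,-0.002,0,-0.018],[-1,0,0,0,-0.018],[-1,0,0,0,0]])

```text
clock: 9.78
eef_pos: [520.6, 216.9, 46.2]
tool_rot: [3.135, -0.005, 1.823]
force: [-0.2, 1.6, -0.9]
width: 28.8
```

```bash
cat >> h.py <<'E'
def stick(p,ez,show=True):
    """stick top surface points in machine frame, from image"""
    X=cloud(p);im=cv2.cvtColor(p['image'],cv2.COLOR_BGR2HSV)
    return X
E
python3 -c "
from h import *
st();q,p=look('g8',(150,400,150,400),(100,350,150,400))
for n,p in(('s',q),('t',p)):
    X=cloud(p);m=np.concatenate([(X[...,:2]-O)@np.stack([XM,YM],1),X[...,2:]],-1)
    hsv=cv2.cvtColor(p['image'],cv2.COLOR_BGR2HSV)
    np.savez('l'+n,m=m,im=p['image'])
    k=(m[...,2]>60)&(m[...,2]<115)&(m[...,0]<-140)&(m[...,0]>-400)&(abs(m[...,1]-60)<60)
    for x in range(-400,-140,20):
        q=m[k&(abs(m[...,0]-x)<10)]
        if len(q)>10: print(n,x,np.round(np.percentile(q[:,1],[3,50,97])),np.round(np.percentile(q[:,2],[10,50,90])),round(q[:,0].max()),len(q))
"
```

```text
t 9.78 tcp [520.6 216.9  46.2] m [-441.1   57.3] yaw 104.47 rp [ 3.135 -0.005] F [-0.21  1.63 -0.85] w 28.8
s -380 [45. 46. 60.] [89. 95. 98.] -370 20
s -360 [46. 48. 53.] [84. 94. 98.] -350 42
s -320 [48. 51. 57.] [91. 96. 98.] -310 26
s -300 [49. 54. 65.] [88. 96. 99.] -290 66
s -280 [49. 59. 71.] [89. 96. 99.] -270 74
s -260 [50. 60. 78.] [91. 96. 98.] -250 89
s -240 [51. 59. 80.] [90. 96. 97.] -241 28
s -200 [71. 83. 97.] [60. 62. 64.] -191 25
s -180 [ 51.  85. 103.] [60. 62. 63.] -170 57
s -160 [  4.  75. 111.] [ 61.  63. 107.] -150 110
t -360 [59. 69. 74.] [94. 97. 99.] -350 34
t -340 [47. 62. 74.] [94. 96. 98.] -330 101
t -320 [47. 60. 75.] [94. 96. 99.] -310 119
t -300 [47. 61. 76.] [94. 96. 99.] -290 119
t -280 [48. 62. 77.] [94. 96. 99.] -270 119
t -260 [49. 63. 78.] [93. 96. 98.] -250 119
t -240 [50. 64. 79.] [88. 96. 98.] -238 48
t -220 [ 76.  96. 116.] [60. 61. 63.] -210 18
t -200 [ 67.  91. 119.] [60. 61. 64.] -190 104
t -180 [ 70.  96. 118.] [60. 61. 64.] -170 100
t -160 [  3.  94. 118.] [60. 62. 90.] -150 111
```

View pics/g8.png

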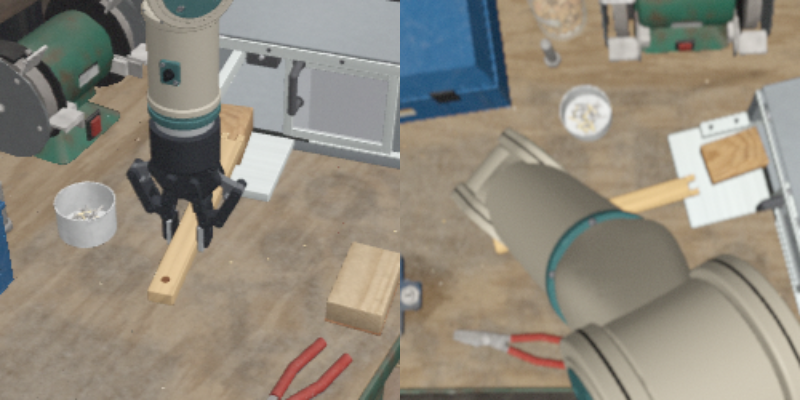

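```bash
python3 -c "
from h import *
w=m2w(-385,36);v=m2w(-352,36)
plan([(w[0],w[1],40,102.0),(w[0],w[1],0,102),(v[0],v[1],0,102)],-1,18)"
```

```text
9
[[-1, -0.0141, -0.0054, 0.0014, 0.0108], [-1, -0.0141, -0.0053, 0.0014, 0.0108], [-1, -0.0142, -0.0051, 0.0014, 0.0108], [-1, -0.0142, -0.005, 0.0014, 0.0108], [-1, -0.0001, -0.0001, 0.0133, 0.0], [-1, -0.0001, -0.0001, 0.0133, 0.0], [-1, -0.0001, -0.0001, 0.0133, 0.0], [-1, -0.0165, 0.0006, -0.0001, 0.0], [-1, -0.0165, 0.0006, -0.0001, 0.0]]
```

Call:
send_rows(rows=[[-1,-0.014,-0.005,0.001,0.011],[-1,-0.014,-0.005,0.001,0.011],[-1,-0.014,-0.005,0.001,0.011],[-1,-0.014,-0.005,0.001,0.011],[-1,0,0,0.013,0],[-1,0,0,0.013,0],[-1,0,0,0.013,0],[-1,0,0,0,0],[-1,0,0,0,0]])

```text
clock: 10.63
eef_pos: [512.2, 148.9, 0.9]
tool_rot: [3.137, -0.003, 1.771]
force: [0.4, 0.0, -0.7]
width: 28.7
```

```bash
cat >> h.py <<'E'
def mf(p):
    X=cloud(p);return np.concatenate([(X[...,:2]-O)@np.stack([XM,YM],1),X[...,2:]],-1)
def prof(zlo,zhi,xlo=-400,xhi=-140,ylo=0,yhi=120,st=20,P=None):
    from cell import get_image
    for n in P or ('scene','top'):
        p=get_image(n);m=mf(p);k=(m[...,2]>zlo)&(m[...,2]<zhi)&(m[...,0]<xhi)&(m[...,0]>xlo)&(m[...,1]>ylo)&(m[...,1]<yhi)
        for x in range(xlo,xhi,st):
            q=m[k&(m[...,0]>=x)&(m[...,0]<x+st)]
            if len(q)>8: print(n[0],x+st//2,'y',np.round(np.percentile(q[:,1],[3,50,97])),'z',np.round(np.percentile(q[:,2],[10,50,90])),'xmax',round(q[:,0].max(),1),len(q))
E
python3 -c "
from h import *
st();look('g9',(150,400,150,400),(100,350,150,400));prof(40,58,-330,-150,0,66)"
```

```text
t 10.63 tcp [512.2 148.9   0.9] m [-377.1   32.7] yaw 101.47 rp [ 3.137e+00 -3.000e-03] F [ 0.38  0.05 -0.66] w 28.7
s -320 y [18. 19. 37.] z [46. 51. 54.] xmax -310.6 14
s -300 y [17. 19. 24.] z [47. 52. 54.] xmax -291.1 34
s -260 y [17. 20. 26.] z [45. 52. 55.] xmax -250.1 23
s -240 y [17. 23. 34.] z [46. 52. 54.] xmax -230.8 53
s -220 y [17. 26. 39.] z [48. 52. 54.] xmax -210.1 71
s -200 y [17. 29. 44.] z [48. 52. 53.] xmax -190.4 79
s -180 y [17. 25. 46.] z [48. 51. 53.] xmax -174.2 34
t -240 y [33. 40. 46.] z [50. 52. 55.] xmax -230.1 45
t -220 y [22. 36. 46.] z [49. 51. 55.] xmax -210.1 75
t -200 y [17. 32. 46.] z [50. 52. 54.] xmax -190.1 110
t -180 y [17. 31. 46.] z [48. 51. 54.] xmax -175.2 53
```

View pics/g9.png

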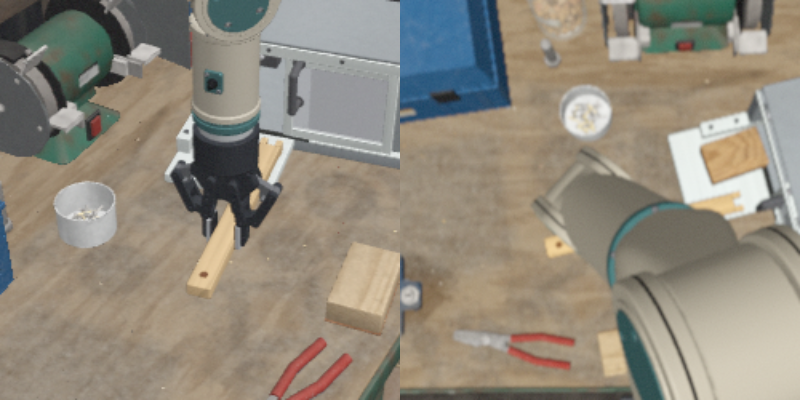

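Call:
send_rows(rows=[[-1,-0.011,0,0.001,0],[-1,-0.011,0,0,0],[-1,0,0.008,0,0],[-1,0,0.008,0,0],[-1,0,0.008,0,0],[-1,0,0.004,0,0],[-1,0,0.002,0,0],[-1,0,0,0,0]])

```text
clock: 11.5
eef_pos: [551.8, 132.6, 2.6]
tool_rot: [3.132, -0.005, 1.769]
force: [-0.9, -0.6, -1.6]
width: 29.1
```

```bash
python3 -c "
from h import *
st();look('g10',(150,300,220,370),(130,280,300,450));prof(40,58,-330,-150,0,80,20,['top']);prof(56,66,-230,-120,40,150,15)"
```

```text
t 11.5 tcp [551.8 132.6   2.6] m [-351.7   67.2] yaw 101.34 rp [ 3.132 -0.005] F [-0.91 -0.57 -1.6 ] w 29.1
t -200 y [68. 76. 79.] z [50. 53. 57.] xmax -190.1 28
t -180 y [57. 69. 79.] z [50. 53. 56.] xmax -170.2 75
t -160 y [50. 69. 79.] z [51. 53. 56.] xmax -150.0 80
s -163 y [74. 81. 85.] z [58. 60. 63.] xmax -157.1 12
s -148 y [79. 84. 89.] z [58. 60. 62.] xmax -140.3 23
s -133 y [80. 88. 95.] z [59. 60. 63.] xmax -125.1 24
t -208 y [ 80. 108. 137.] z [58. 60. 62.] xmax -200.0 120
t -193 y [ 79. 106. 137.] z [58. 60. 63.] xmax -185.2 154
t -178 y [ 74. 107. 136.] z [58. 60. 63.] xmax -170.1 162
t -163 y [ 80. 108. 136.] z [58. 60. 63.] xmax -155.1 158
t -148 y [ 80. 107. 136.] z [58. 60. 63.] xmax -140.2 152
t -133 y [ 79. 110. 140.] z [58. 61. 63.] xmax -125.0 162
t -118 y [ 81. 109. 139.] z [58. 60. 63.] xmax -120.7 36
```

View pics/g10.png

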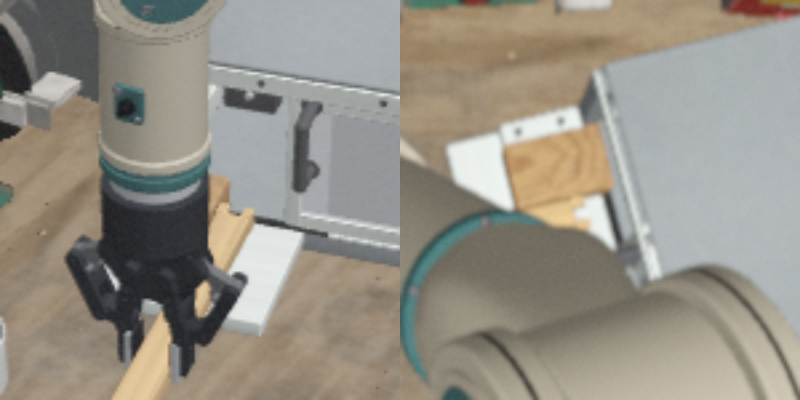

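Call:
send_rows(rows=[[-1,0,0.002,0,0],[-1,0,0.002,0,0]])

```text
clock: 11.92
eef_pos: [552.3, 133.1, 2.5]
tool_rot: [3.137, -0.004, 1.769]
force: [-4.8, 0.4, -1.0]
width: 29.1
```

Call:
send_rows(rows=[[-1,0,0.002,0,0],[-1,0,0.002,0,0]])

```text
clock: 12.08
eef_pos: [552.6, 133.2, 1.7]
tool_rot: [-3.139, -0.003, 1.766]
force: [-4.5, -0.5, 0.9]
width: 28.4
```

```bash
python3 -c "
from h import *
st()"
```

```text
t 12.08 tcp [552.6 133.2   1.7] m [-352.1   68.1] yaw 101.21 rp [-3.139e+00 -3.000e-03] F [-4.49 -0.45  0.87] w 28.4
```

```bash
python3 -c "
from h import *
a=m2w(-353,58);b=m2w(-440,58);c=m2w(-440,111)
plan([(*a,0,None),(*b,-1,101.4),(*c,-1,101.4)],-1,22)"
```

```text
8
[[-1, 0.0004, -0.0102, 0.0018, 0.0], [-1, 0.0217, -0.0011, 0.0003, -0.0008], [-1, 0.0217, -0.001, 0.0003, -0.0008], [-1, 0.0217, -0.001, 0.0003, -0.0008], [-1, 0.0217, -0.001, 0.0003, -0.0008], [-1, 0.0008, 0.0176, -0.0, 0.0], [-1, 0.0008, 0.0176, -0.0, 0.0], [-1, 0.0008, 0.0176, -0.0, 0.0]]
```

Call:
send_rows(rows=[[-1,0,-0.01,0.001,0],[-1,0.022,-0.001,0,0],[-1,0.022,-0.001,0,0],[-1,0.022,-0.001,0,0],[-1,0.022,-0.001,0,0],[-1,0.001,0.018,0,0],[-1,0.001,0.018,0,0],[-1,0.001,0.017,0,0],[-1,0,0,0,0],[-1,0,0,0,0]])

```text
clock: 12.92
eef_pos: [587.7, 241.3, 4.6]
tool_rot: [3.117, -0.01, 1.781]
force: [-1.5, -0.7, -1.0]
width: 28.7
```

```bash
python3 -c "
from h import *
st();look('g11',(150,300,220,370),(130,280,300,450));prof(40,58,-400,-210,60,135,20);prof(56,66,-230,-120,40,150,15)"
```

```text
t 12.92 tcp [587.7 241.3   4.6] m [-448.5  128.4] yaw 102.05 rp [ 3.117 -0.01 ] F [-1.51 -0.73 -1.02] w 28.7
s -390 y [111. 114. 120.] z [51. 56. 57.] xmax -381.1 35
s -370 y [115. 121. 125.] z [54. 56. 57.] xmax -365.6 17
s -350 y [110. 115. 124.] z [52. 56. 57.] xmax -340.4 18
s -330 y [110. 117. 133.] z [48. 56. 58.] xmax -320.2 80
s -310 y [109. 118. 134.] z [47. 55. 57.] xmax -300.2 80
s -290 y [110. 119. 134.] z [49. 55. 57.] xmax -280.0 82
s -270 y [109. 119. 134.] z [48. 55. 57.] xmax -260.2 74
s -250 y [109. 115. 134.] z [47. 55. 57.] xmax -247.0 37
s -210 y [ 82. 106. 133.] z [42. 49. 56.] xmax -210.0 140
t -310 y [109. 126. 134.] z [53. 55. 57.] xmax -300.3 57
t -290 y [108. 119. 134.] z [51. 55. 57.] xmax -280.1 90
t -270 y [107. 120. 134.] z [52. 55. 57.] xmax -260.2 96
t -250 y [107. 119. 134.] z [48. 54. 57.] xmax -245.9 54
t -210 y [ 81. 105. 133.] z [42. 54. 56.] xmax -210.2 22
s -208 y [ 83. 111. 138.] z [57. 60. 62.] xmax -200.3 124
s -193 y [ 81. 105. 137.] z [58. 60. 62.] xmax -185.3 115
s -178 y [ 81. 111. 138.] z [58. 61. 63.] xmax -170.3 112
s -163 y [ 80. 108. 136.] z [58. 60. 63.] xmax -155.0 102
s -148 y [ 81. 110. 137.] z [59. 60. 62.] xmax -140.0 103
s -133 y [ 81. 115. 148.] z [58. 60. 64.] xmax -125.2 117
s -118 y [ 86. 112. 143.] z [57. 59. 62.] xmax -120.1 16
t -208 y [ 81. 109. 137.] z [58. 60. 63.] xmax -200.0 117
t -193 y [ 80. 108. 137.] z [58. 61. 63.] xmax -185.2 154
t -178 y [ 80. 110. 137.] z [58. 60. 63.] xmax -170.0 149
t -163 y [ 80. 109. 136.] z [58. 61. 63.] xmax -155.1 153
t -148 y [ 80. 109. 136.] z [58. 61. 63.] xmax -140.3 151
t -133 y [ 81. 109. 140.] z [58. 61. 63.] xmax -125.1 159
t -118 y [ 81. 115. 139.] z [58. 60. 63.] xmax -120.9 37
```

View pics/g11.png

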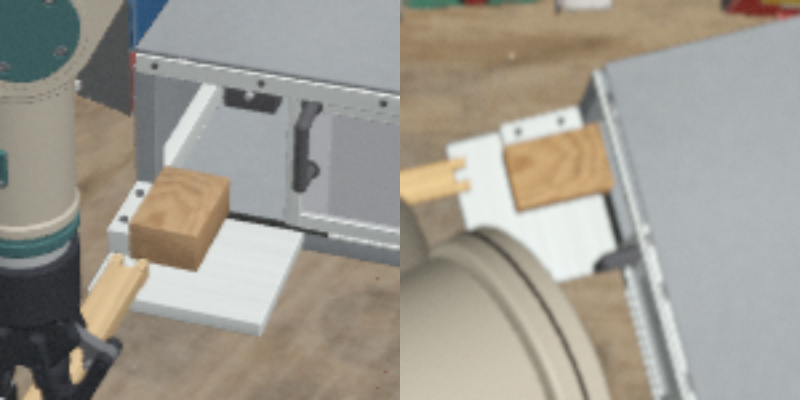

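Call:
send_rows(rows=[[-1,0,-0.006,0.003,0],[-1,0,-0.006,0.003,0.004],[-1,0,0,0,0],[-1,0,0,0,0],[-1,-0.006,0,0,0],[-1,-0.006,0,0,0],[-1,0,0,0,0]])

```text
clock: 13.8
eef_pos: [573.7, 223.5, -2.8]
tool_rot: [3.122, -0.007, 1.778]
force: [1.1, -0.9, -1.0]
width: 28.7
```

```bash
python3 -c "
from h import *
st();prof(40,58,-400,-210,60,135,20,['top'])"
```

```text
t 13.8 tcp [573.7 223.5  -2.8] m [-434.6  110.4] yaw 101.85 rp [ 3.122 -0.007] F [ 1.1  -0.94 -0.98] w 28.7
t -290 y [ 92. 110. 120.] z [46. 49. 51.] xmax -280.3 73
t -270 y [ 91. 105. 119.] z [46. 49. 51.] xmax -260.0 105
t -250 y [ 90. 104. 119.] z [45. 48. 51.] xmax -240.1 95
t -230 y [ 90. 105. 119.] z [45. 48. 50.] xmax -232.2 26
t -210 y [ 83. 114. 134.] z [43. 51. 55.] xmax -210.1 17
```

Call:
send_rows(rows=[[-1,-0.006,0.0003,0,0],[-1,-0.006,0.0003,0,0],[-1,-0.006,0.0003,0,0],[-1,-0.007,0.0003,0,0],[-1,-0.008,0.0003,0,0],[-1,-0.008,0.0003,0,0],[-1,-0.008,0.0003,0,0],[-1,-0.008,0.0003,0,0],[-1,-0.008,0.0003,0,0],[-1,-0.008,0.0003,0,0],[-1,-0.006,0.0003,0,0],[-1,0,0,0,0]])

```text
clock: 14.85
eef_pos: [596.1, 140.0, -3.0]
tool_rot: [3.12, -0.01, 1.776]
force: [0.4, 0.6, 0.2]
width: 28.5
```

```bash
python3 -c "
from h import *
st();look('g12',(150,300,220,370),(130,280,300,450));prof(40,56,-300,-120,60,135,20,['top']);prof(56,66,-230,-100,40,150,15)"
```

```text
t 14.85 tcp [596.1 140.   -3. ] m [-348.1  111.9] yaw 101.77 rp [ 3.12 -0.01] F [0.39 0.56 0.16] w 28.5
t -170 y [103. 113. 121.] z [45. 48. 50.] xmax -160.3 51
t -150 y [ 97. 114. 129.] z [44. 47. 52.] xmax -144.3 50
s -148 y [ 82. 110. 137.] z [57. 59. 62.] xmax -140.0 93
s -133 y [ 83. 113. 143.] z [59. 61. 63.] xmax -125.0 108
s -118 y [ 80. 107. 138.] z [58. 61. 63.] xmax -110.1 99
s -103 y [ 81. 108. 136.] z [58. 61. 63.] xmax -100.1 63
t -148 y [ 89. 112. 137.] z [57. 60. 63.] xmax -140.0 52
t -133 y [ 82. 111. 139.] z [58. 61. 63.] xmax -125.3 153
t -118 y [ 80. 108. 138.] z [58. 60. 64.] xmax -116.3 91
t -103 y [ 80. 107. 134.] z [58. 60. 63.] xmax -102.6 66
```

View pics/g12.png

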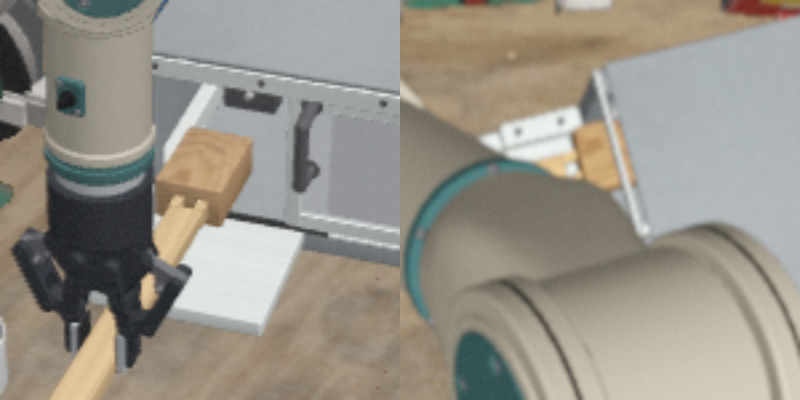

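Call:
send_rows(rows=[[-1,-0.005,0.0002,0,0],[-1,-0.005,0.0002,0,0],[-1,-0.005,0.0002,0,0],[-1,-0.005,0.0002,0,0],[-1,-0.005,0.0002,0,0],[-1,-0.005,0.0002,0,0],[-1,-0.005,0.0002,0,0],[-1,-0.004,0.0002,0,0]])

```text
clock: 15.77
eef_pos: [604.5, 106.1, -3.3]
tool_rot: [3.12, -0.015, 1.784]
force: [0.0, 0.9, -1.0]
width: 29.0
```

Call:
send_rows(rows=[[-1,-0.003,0.0002,0,0],[-1,-0.003,0.0002,0,0],[-1,-0.003,0.0002,0,0],[-1,-0.003,0.0002,0,0]])

```text
clock: 16.1
eef_pos: [608.2, 92.6, -3.5]
tool_rot: [3.12, -0.015, 1.782]
force: [-0.3, 1.1, -0.1]
width: 28.6
```

Call:
send_rows(rows=[[-1,-0.003,0.0002,0,0],[-1,-0.003,0.0002,0,0],[-1,-0.003,0.0002,0,0],[-1,-0.003,0.0002,0,0]])

```text
clock: 16.43
eef_pos: [611.3, 80.4, -3.7]
tool_rot: [3.121, -0.016, 1.783]
force: [-1.3, 1.6, 0.3]
width: 29.3
```

```bash
python3 -c "
from h import *
st()"
```

```text
t 16.43 tcp [611.3  80.4  -3.7] m [-286.7  112.3] yaw 102.14 rp [ 3.121 -0.016] F [-1.3   1.63  0.33] w 29.3
```

Call:
send_rows(rows=[[-1,-0.003,0.0002,0,0],[-1,-0.003,0.0002,0,0],[-1,-0.003,0.0002,0,0],[-1,-0.003,0.0002,0,0]])

```text
clock: 16.77
eef_pos: [614.4, 68.1, -3.8]
tool_rot: [3.122, -0.017, 1.783]
force: [-1.3, 1.9, -0.8]
width: 28.6
```

Call:
send_rows(rows=[[-1,-0.003,0.0002,0,0],[-1,-0.003,0.0002,0,0],[-1,-0.003,0.0002,0,0],[-1,-0.003,0.0002,0,0]])

```text
clock: 17.1
eef_pos: [617.7, 55.6, -4.0]
tool_rot: [3.122, -0.017, 1.783]
force: [-2.0, 2.2, 0.9]
width: 28.6
```

Call:
send_rows(rows=[[-1,-0.003,0.0002,0,0],[-1,-0.003,0.0002,0,0],[-1,-0.003,0.0002,0,0]])

```text
clock: 17.35
eef_pos: [620.1, 46.3, -4.2]
tool_rot: [3.123, -0.017, 1.783]
force: [-1.4, 2.5, 0.4]
width: 28.7
```

```bash
python3 -c "
from h import *
st();look('g13',(150,300,220,370),(130,280,300,450))"
```

```text
t 17.35 tcp [620.1  46.3  -4.2] m [-251.4  112.6] yaw 102.15 rp [ 3.123 -0.017] F [-1.43  2.5   0.43] w 28.7
```

View pics/g13.png

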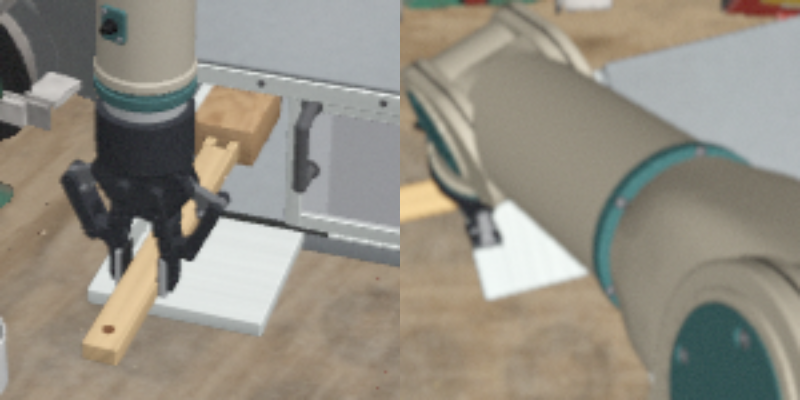

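Call:
send_rows(rows=[[-1,-0.003,0.0002,0,0],[-1,-0.003,0.0002,0,0]])

```text
clock: 17.62
eef_pos: [620.4, 46.3, -4.5]
tool_rot: [3.123, -0.025, 1.785]
force: [-4.5, 7.6, -0.1]
width: 28.7
```

Call:
send_rows(rows=[[-1,-0.003,0.0002,0,0],[-1,-0.003,0.0002,0,0]])

```text
clock: 17.78
eef_pos: [620.7, 46.5, -4.5]
tool_rot: [3.123, -0.032, 1.789]
force: [-3.9, 8.4, 1.2]
width: 28.4
```

Call:
send_rows(rows=[[-1,-0.003,0.0002,0,0],[-1,-0.003,0.0002,0,0]])

```text
clock: 17.95
eef_pos: [621.1, 46.8, -4.3]
tool_rot: [3.122, -0.039, 1.793]
force: [-4.5, 7.9, 1.7]
width: 28.5
```

```bash
python3 -c "
from h import *
st()"
```

```text
t 17.95 tcp [621.1  46.8  -4.3] m [-251.7  113.7] yaw 102.71 rp [ 3.122 -0.039] F [-4.49  7.87  1.7 ] w 28.5
```

Call:
send_rows(rows=[[-1,0.003,-0.0005,0,0],[-1,0.01,-0.001,0,0],[-1,0.02,-0.001,0,0],[-1,0.025,-0.001,0,0],[-1,0.03,-0.001,0,0],[-1,0.03,-0.001,0,0],[-1,0.03,-0.001,0,0],[-1,0.02,-0.001,0,0],[-1,0,0,0,0]])

```text
clock: 18.7
eef_pos: [580.2, 208.1, 0.2]
tool_rot: [3.117, -0.028, 1.786]
force: [0.3, 2.1, -1.0]
width: 28.5
```

```bash
python3 -c "
from h import *
st();q,p=look('g14',(150,300,220,370),(130,280,300,450));m=mf(q)
np.savez('q14',m=m,im=q['image'])
k=(m[...,0]>-125)&(m[...,0]<100)&(m[...,1]>60)&(m[...,1]<145)&(m[...,2]>28)&(m[...,2]<70)
for x in range(-120,60,10):
    a=m[k&(abs(m[...,0]-x)<5)]
    if len(a)>5: print(x,np.round(np.percentile(a[:,1],[3,50,97])),np.round(np.percentile(a[:,2],[3,50,97])),len(a))
"
```

```text
t 18.7 tcp [5.802e+02 2.081e+02 2.000e-01] m [-418.1  113. ] yaw 102.34 rp [ 3.117 -0.028] F [ 0.33  2.15 -1.04] w 28.5
-120 [141. 142. 143.] [30. 43. 60.] 17
-110 [108. 141. 144.] [29. 39. 48.] 13
-100 [140. 142. 145.] [29. 44. 49.] 18
-90 [140. 141. 144.] [32. 40. 49.] 12
-80 [140. 142. 145.] [33. 43. 49.] 12
-70 [141. 142. 144.] [36. 45. 50.] 10
-60 [107. 142. 144.] [30. 41. 59.] 12
-50 [ 82. 110. 141.] [29. 46. 62.] 294
-40 [ 81. 108. 142.] [30. 59. 62.] 96
-30 [ 80. 102. 138.] [38. 60. 64.] 63
-20 [ 80. 106. 137.] [32. 60. 64.] 70
-10 [ 80. 102. 137.] [41. 61. 64.] 62
0 [ 80. 104. 137.] [35. 60. 63.] 64
10 [ 80. 100. 135.] [34. 60. 63.] 61
20 [ 79.  81. 134.] [30. 54. 61.] 23
30 [79. 81. 81.] [28. 40. 49.] 11
```

View pics/g14.png

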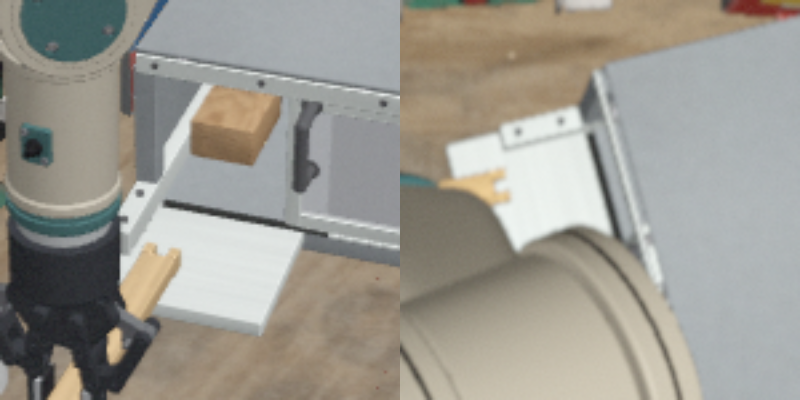

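```bash
python3 -c "
from h import *
plan([(570,235,20,None),(515,302,10,97),(515,302,-22,97)],-1,20)"
```

```text
9
[[-1, 0.0172, -0.002, -0.0098, 0.0], [-1, 0.0172, -0.002, -0.0098, 0.0], [-1, 0.0154, -0.008, 0.0022, 0.0178], [-1, 0.0152, -0.0083, 0.0022, 0.0178], [-1, 0.0151, -0.0085, 0.0022, 0.0178], [-1, 0.0149, -0.0088, 0.0022, 0.0178], [-1, 0.0147, -0.0091, 0.0022, 0.0178], [-1, -0.0004, -0.0003, 0.016, -0.0], [-1, -0.0004, -0.0003, 0.016, -0.0]]
```

Call:
send_rows(rows=[[-1,0.017,-0.002,-0.01,0],[-1,0.017,-0.002,-0.01,0],[-1,0.015,-0.008,0,0.018],[-1,0.015,-0.008,0,0.018],[-1,0.015,-0.008,0,0.018],[-1,0.015,-0.009,0,0.018],[-1,0.012,-0.007,0,0.018],[-1,0,0,0.012,0],[-1,0,0,0.012,0],[-1,0,0,0,0],[-1,0,0,0,0]])

```text
clock: 19.72
eef_pos: [527.3, 285.8, -3.2]
tool_rot: [3.112, -0.012, 1.667]
force: [0.1, -0.4, -1.2]
width: 28.8
```

```bash
python3 -c "
from h import *
st();q,p=look('g15')
for n,P in(('s',q),('t',p)):
    X=cloud(P)
    for y in range(100,430,25):
        k=(abs(X[...,1]-y)<8)&(X[...,0]>470)&(X[...,0]<580)&(X[...,2]>18)&(X[...,2]<60)
        if k.sum()>10: print(n,y,np.round(np.percentile(X[k][:,0],[3,50,97])),np.round(np.percentile(X[k][:,2],[5,50,95])),k.sum())"
```

```text
t 19.72 tcp [527.3 285.8  -3.2] m [-506.3   80.5] yaw 95.52 rp [ 3.112 -0.012] F [ 0.07 -0.41 -1.23] w 28.8
s 100 [530. 539. 560.] [35. 47. 50.] 88
s 125 [528. 538. 557.] [37. 48. 51.] 100
s 150 [524. 535. 553.] [38. 48. 50.] 97
s 175 [523. 535. 550.] [36. 47. 51.] 106
s 200 [521. 528. 537.] [46. 48. 50.] 24
s 225 [523. 528. 535.] [45. 48. 50.] 27
s 275 [499. 532. 542.] [43. 49. 57.] 87
s 300 [505. 523. 552.] [37. 48. 58.] 222
s 325 [507. 518. 536.] [37. 48. 50.] 140
s 350 [504. 515. 533.] [37. 48. 50.] 149
s 375 [502. 512. 530.] [34. 47. 50.] 185
t 100 [529. 544. 557.] [41. 48. 51.] 74
t 125 [527. 540. 555.] [43. 48. 51.] 91
t 150 [524. 538. 552.] [42. 48. 51.] 80
t 175 [522. 536. 550.] [43. 47. 51.] 91
t 200 [524. 536. 548.] [44. 47. 50.] 67
t 225 [526. 538. 546.] [44. 48. 50.] 47
```

View pics/g15.png

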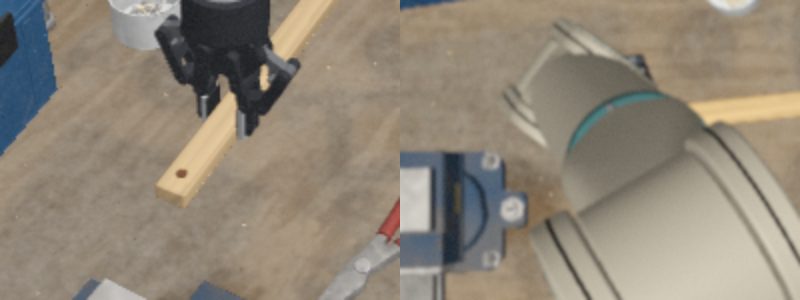

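Call:
send_rows(rows=[[-1,0,0,0.008,0],[-1,0,0,0.008,0],[-1,0,0,0.006,0],[-1,0,0,0.003,0],[-1,0,0,0,0],[-1,0,0,0,0]])

```text
clock: 20.32
eef_pos: [529.9, 283.4, -31.1]
tool_rot: [3.112, -0.011, 1.663]
force: [0.8, -0.2, -0.4]
width: 28.7
```

```bash
python3 -c "
from h import *
st()"
```

```text
t 20.32 tcp [529.9 283.4 -31.1] m [-503.3   82.4] yaw 95.26 rp [ 3.112 -0.011] F [ 0.76 -0.16 -0.35] w 28.7
```

Call:
send_rows(rows=[[-1,0,0,0.002,0],[-1,0,0,0,0],[-0.2,0,0,0,0],[0.0,0,0,0,0],[0.2,0,0,0,0],[0.4,0,0,0,0],[0.4,0,0,0,0]])

```text
clock: 20.9
eef_pos: [531.1, 284.7, -31.3]
tool_rot: [3.109, -0.012, 1.663]
force: [-0.4, -1.0, 0.4]
width: 59.4
```

```bash
python3 -c "
from h import *
st();look('g16')"
```

```text
t 20.9 tcp [531.1 284.7 -31.3] m [-504.3   83.9] yaw 95.3 rp [ 3.109 -0.012] F [-0.44 -1.02  0.36] w 59.4
```

View pics/g16.png

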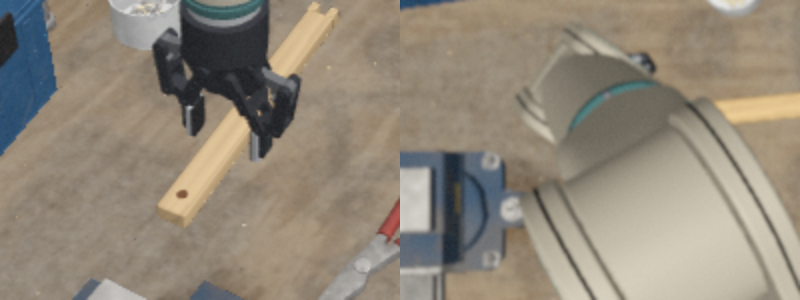

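```bash
python3 -c "
from h import *
b=m2w(-250,-45);print(b)
plan([(531,285,60,None),(*b,110,104)],0.4,32)"
```

```text
[467.55621842   6.78744627]
13
[[0.4, 0.0005, 0.001, -0.0304, 0.0], [0.4, 0.0005, 0.001, -0.0304, 0.0], [0.4, 0.0005, 0.001, -0.0304, 0.0], [0.4, -0.0271, -0.0087, -0.0056, -0.0152], [0.4, -0.0269, -0.0091, -0.0056, -0.0152], [0.4, -0.0268, -0.0095, -0.0056, -0.0152], [0.4, -0.0266, -0.0099, -0.0056, -0.0152], [0.4, -0.0265, -0.0103, -0.0056, -0.0152], [0.4, -0.0263, -0.0107, -0.0056, -0.0152], [0.4, -0.0261, -0.0111, -0.0056, -0.0152], [0.4, -0.026, -0.0115, -0.0056, -0.0152], [0.4, -0.0258, -0.0119, -0.0056, -0.0152], [0.4, -0.0256, -0.0123, -0.0056, -0.0152]]
```

Call:
send_rows(rows=[[0.4,0,0,-0.02,0],[0.4,0,0,-0.03,0],[0.4,0,0,-0.03,0],[0.4,0,0,-0.03,0],[-1,-0.027,-0.009,-0.005,-0.015],[-1,-0.027,-0.009,-0.005,-0.015],[-1,-0.027,-0.009,-0.005,-0.015],[-1,-0.027,-0.01,-0.005,-0.015],[-1,-0.026,-0.01,-0.005,-0.015],[-1,-0.026,-0.011,-0.005,-0.015],[-1,-0.026,-0.011,-0.005,-0.015],[-1,-0.026,-0.011,-0.005,-0.015]])

```text
clock: 22.0
eef_pos: [477.3, 61.7, 119.3]
tool_rot: [3.103, -0.013, 1.803]
force: [0.5, -0.8, 0.3]
width: 0.2
```

```bash
python3 -c "
from h import *
st();q,p=look('g17',(120,300,200,440),(130,280,300,500))
for n,P in(('s',q),('t',p)):
    m=mf(P)
    X=cloud(P)
    k=(m[...,2]>96)&(m[...,2]<155)&(m[...,0]<-150)&(m[...,0]>-185)&(abs(m[...,1]-8)<18)
    print(n,k.sum(),np.round(np.percentile(m[k],[5,50,95],axis=0)).tolist())
    for y in range(60,430,25):
        k=(abs(X[...,1]-y)<8)&(X[...,0]>470)&(X[...,0]<580)&(X[...,2]>12)&(X[...,2]<60)
        if k.sum()>10: print(n,y,np.round(np.percentile(X[k][:,0],[3,50,97])),np.round(np.percentile(X[k][:,2],[5,50,95])),k.sum())"
```

```text
t 22.0 tcp [477.3  61.7 119.3] m [-300.9  -22.2] yaw 103.32 rp [ 3.103 -0.013] F [ 0.5  -0.79  0.31] w 0.2
s 4 [[-168.0, 7.0, 121.0], [-165.0, 8.0, 125.0], [-164.0, 8.0, 127.0]]
s 85 [534. 544. 563.] [13. 18. 20.] 32
s 110 [531. 545. 560.] [15. 18. 21.] 85
s 135 [529. 544. 557.] [15. 18. 21.] 87
s 160 [527. 540. 555.] [14. 18. 20.] 89
s 185 [524. 537. 553.] [15. 18. 21.] 94
s 210 [521. 534. 550.] [15. 18. 20.] 94
s 235 [519. 531. 547.] [14. 18. 21.] 104
s 260 [517. 531. 545.] [14. 18. 21.] 107
s 285 [515. 528. 543.] [15. 18. 21.] 113
s 310 [511. 525. 541.] [16. 18. 21.] 117
s 335 [509. 522. 538.] [14. 18. 21.] 125
s 360 [507. 520. 535.] [15. 18. 21.] 126
s 385 [507. 519. 532.] [13. 17. 21.] 77
t 59 [[-167.0, 3.0, 102.0], [-162.0, 7.0, 150.0], [-152.0, 13.0, 154.0]]
t 85 [553. 558. 562.] [14. 17. 20.] 16
t 110 [536. 548. 559.] [16. 18. 22.] 69
t 135 [529. 543. 556.] [14. 18. 21.] 71
t 160 [527. 541. 554.] [15. 18. 22.] 75
t 185 [524. 539. 552.] [14. 18. 22.] 85
t 210 [522. 534. 549.] [14. 18. 20.] 82
t 235 [519. 533. 547.] [14. 18. 21.] 82
t 260 [517. 530. 544.] [14. 17. 20.] 75
t 285 [515. 527. 542.] [14. 18. 21.] 81
t 310 [513. 525. 540.] [14. 17. 20.] 85
t 335 [510. 522. 537.] [15. 18. 22.] 80
t 360 [508. 520. 535.] [16. 18. 21.] 83
t 385 [508. 525. 532.] [14. 17. 20.] 13
```

View pics/g17.png

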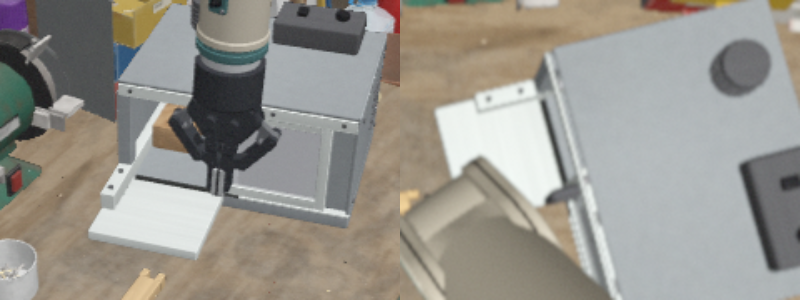

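```bash
python3 -c "
from h import *
a=m2w(-255,-33);b=m2w(-165,-33)
plan([(*a,84,104),(*b,84,104)],-1,20)"
```

```text
8
[[-1, -0.0139, -0.003, 0.0114, -0.0069], [-1, -0.0139, -0.0031, 0.0114, -0.0069], [-1, -0.0139, -0.0032, 0.0114, -0.0069], [-1, -0.018, 0.0, -0.0002, -0.0], [-1, -0.018, 0.0, -0.0002, -0.0], [-1, -0.018, 0.0, -0.0002, -0.0], [-1, -0.018, 0.0, -0.0002, -0.0], [-1, -0.018, 0.0, -0.0002, -0.0]]
```

Call:
send_rows(rows=[[-1,-0.014,-0.004,0.011,-0.004],[-1,-0.014,-0.004,0.011,-0.004],[-1,-0.014,-0.004,0.011,-0.004],[-1,-0.014,0,0,0],[-1,-0.014,0,0,0],[-1,0,0,0,0],[-1,0,0,0,0]])

```text
clock: 22.68
eef_pos: [484.7, -13.1, 84.6]
tool_rot: [3.1, -0.011, 1.806]
force: [1.0, 0.8, 0.0]
width: -0.1
```

```bash
python3 -c "
from h import *
s=st();b=m2w(-165,-33)
plan([(*b,84,104)],-1,14)"
```

```text
t 22.68 tcp [484.7 -13.1  84.6] m [-226.5  -33.2] yaw 103.48 rp [ 3.1   -0.011] F [1.01 0.8  0.02] w -0.1
5
[[-1, -0.0123, 0.0001, -0.0, -0.0018], [-1, -0.0123, 0.0001, -0.0, -0.0018], [-1, -0.0123, 0.0001, -0.0, -0.0018], [-1, -0.0123, 0.0001, -0.0, -0.0018], [-1, -0.0123, 0.0001, -0.0, -0.0018]]
```

Call:
send_rows(rows=[[-1,-0.012,0,0,0],[-1,-0.012,0,0,0],[-1,-0.012,0,0,0],[-1,-0.012,0,0,0],[-1,-0.005,0,0,0],[-1,0,0,0,0]])

```text
clock: 23.18
eef_pos: [499.5, -60.0, 84.9]
tool_rot: [3.096, -0.014, 1.815]
force: [1.0, -0.5, -0.1]
width: 0.4
```

```bash
python3 -c "
from h import *
s=st();look('g18',(120,270,280,430),(130,280,300,450))"
```

```text
t 23.18 tcp [499.5 -60.   84.9] m [-177.5  -30.2] yaw 103.97 rp [ 3.096 -0.014] F [ 0.99 -0.45 -0.06] w 0.4
```

View pics/g18.png

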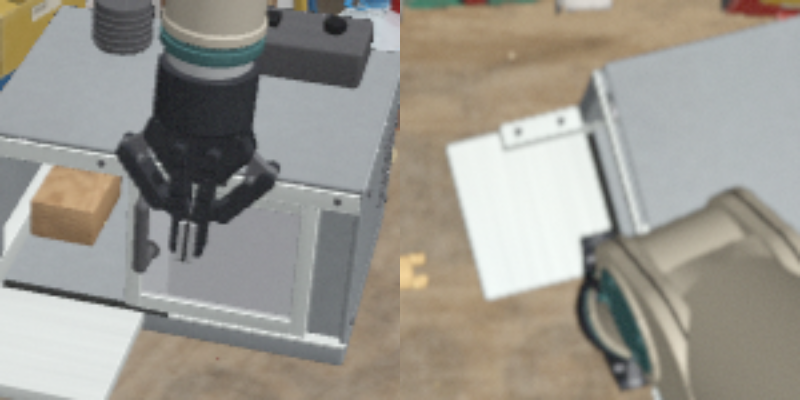

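Call:
send_rows(rows=[[-1,-0.006,0,0,0],[-1,-0.006,0,0,0],[-1,0,0.006,0,0],[-1,0,0.006,0,0],[-1,0,0.005,0,0],[-1,0,0.005,0,0],[-1,0,0.005,0,0],[-1,0,0.005,0,0]])

```text
clock: 23.95
eef_pos: [533.5, -60.9, 86.0]
tool_rot: [3.101, -0.015, 1.82]
force: [-1.8, -0.8, 0.7]
width: -0.2
```

```bash
python3 -c "
from h import *
s=st();look('g19',(120,270,280,430),(130,280,300,450))"
```

```text
t 23.95 tcp [533.5 -60.9  86. ] m [-168.4    2.6] yaw 104.26 rp [ 3.101 -0.015] F [-1.81 -0.76  0.67] w -0.2
```

View pics/g19.png

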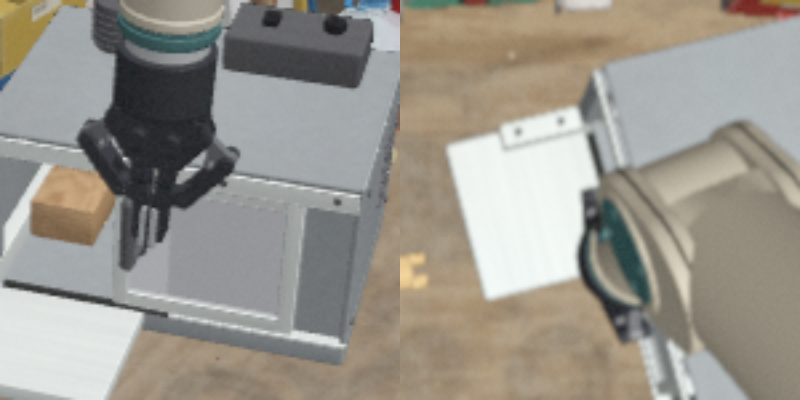

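Call:
send_rows(rows=[[-1,0,0.006,0,0],[-1,0,0.006,0,0],[-1,0,0.006,0,0],[-1,0,0.006,0,0],[-1,0,0.006,0,0],[-1,0,0.006,0,0],[-1,0,0.006,0,0],[-1,0,0.006,0,0],[-1,0,0.006,0,0],[-1,0,0.006,0,0]])

```text
clock: 24.88
eef_pos: [594.0, -45.1, 86.8]
tool_rot: [3.107, -0.016, 1.819]
force: [-2.4, 0.0, -1.3]
width: 0.0
```

```bash
python3 -c "
from h import *
s=st()"
```

```text
t 24.88 tcp [594.  -45.1  86.8] m [-169.1   65.2] yaw 104.23 rp [ 3.107 -0.016] F [-2.35  0.04 -1.28] w 0.0
```

Call:
send_rows(rows=[[-1,0,0.005,0,0],[-1,0,0.005,0,0],[-1,0,0.005,0,0],[-1,0,0.005,0,0]])

```text
clock: 25.22
eef_pos: [615.9, -39.4, 87.4]
tool_rot: [3.106, -0.017, 1.82]
force: [-1.7, -1.8, -2.1]
width: 0.1
```

Call:
send_rows(rows=[[-1,0,0.004,0,0],[-1,0,0.004,0,0],[-1,0,0.004,0,0]])

```text
clock: 25.47
eef_pos: [621.3, -38.0, 87.2]
tool_rot: [3.122, -0.016, 1.818]
force: [-4.4, -1.4, 2.0]
width: -0.1
```

Call:
send_rows(rows=[[-1,0,0.004,0,0],[-1,0,0.004,0,0],[-1,0,0.004,0,0]])

```text
clock: 25.72
eef_pos: [629.4, -35.9, 87.5]
tool_rot: [3.132, -0.016, 1.818]
force: [-18.4, -4.3, 12.1]
width: -0.3
```

```bash
python3 -c "
from h import *
s=st();look('g20',(120,270,250,400),(130,280,300,450))"
```

```text
t 25.72 tcp [629.4 -35.9  87.5] m [-169.5  101.7] yaw 104.14 rp [ 3.132 -0.016] F [-18.38  -4.33  12.14] w -0.3
```

View pics/g20.png

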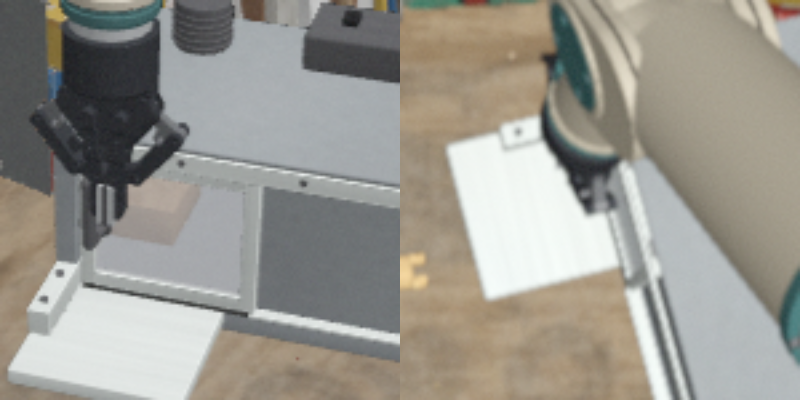

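Call:
send_rows(rows=[[-1,0,0.004,0,0],[-1,0,0.004,0,0],[-1,0,0.004,0,0]])

```text
clock: 26.07
eef_pos: [627.6, -36.3, 87.8]
tool_rot: [-3.123, -0.015, 1.816]
force: [-13.5, -1.7, 9.0]
width: -0.1
```

```bash
python3 -c "
from h import *
s=st()"
```

```text
t 26.07 tcp [627.6 -36.3  87.8] m [-169.5   99.9] yaw 104.03 rp [-3.123 -0.015] F [-13.54  -1.74   9.  ] w -0.1
```

Firm against the jamb at ~14 N, no more travel. Back off and check.

Call:
send_rows(rows=[[-1,0,-0.003,0,0],[-1,0,-0.008,0,0],[-1,0,-0.01,0,0],[-1,0.02,0,0,0],[-1,0.03,0,0,0],[-1,0.03,0,-0.02,0],[-1,0.03,0,-0.03,0],[-1,0.03,-0.02,-0.03,0],[-1,0.03,-0.03,-0.02,0],[-1,0.03,-0.03,0,0],[-1,0,0,0,0],[-1,0,0,0,0]])

```text
clock: 27.07
eef_pos: [497.4, 139.4, 193.5]
tool_rot: [3.124, -0.021, 1.816]
force: [0.5, -0.5, 0.9]
width: 0.0
```

```bash
python3 -c "
from h import *
s=st();q,p=look('g21',(120,330,210,440),(130,330,200,450))
for n,P in(('s',q),('t',p)):
    m=mf(P);X=cloud(P)
    k=(m[...,2]>96)&(m[...,2]<155)&(m[...,0]<-150)&(m[...,0]>-185)&(m[...,1]>60)&(m[...,1]<160)
    print(n,k.sum(),np.round(np.percentile(m[k],[5,50,95],axis=0)).tolist() if k.sum() else '')
    k=(m[...,0]>-70)&(m[...,0]<40)&(m[...,1]>60)&(m[...,1]<138)&(m[...,2]>52)&(m[...,2]<66)
    for x in range(-60,40,15):
        a=m[k&(abs(m[...,0]-x)<8)]
        if len(a)>5: print(n,'blk',x,np.round(np.percentile(a,[3,97],axis=0)).tolist(),len(a))
    for y in range(85,400,60):
        k=(abs(X[...,1]-y)<8)&(X[...,0]>470)&(X[...,0]<580)&(X[...,2]>12)&(X[...,2]<60)
        if k.sum()>10: print(n,y,np.round(np.percentile(X[k][:,2],[5,50,95])))
    k=(X[...,2]>35)&(abs(X[...,0]-696)<60)&(abs(X[...,1]-187)<60);print('tin',X[k].mean(0))
"
```

```text
t 27.07 tcp [497.4 139.4 193.5] m [-371.4   16. ] yaw 104.03 rp [ 3.124 -0.021] F [ 0.49 -0.5   0.86] w 0.0
s 65 [[-170.0, 115.0, 100.0], [-167.0, 119.0, 114.0], [-162.0, 125.0, 129.0]]
s 85 [14. 18. 21.]
s 145 [14. 18. 21.]
s 205 [14. 18. 21.]
s 265 [14. 18. 21.]
s 325 [14. 18. 21.]
s 385 [13. 17. 20.]
tin [700.64405158 185.69368319  46.66257916]
t 71 [[-167.0, 114.0, 98.0], [-162.0, 117.0, 147.0], [-151.0, 124.0, 154.0]]
t 325 [15. 17. 21.]
t 385 [13. 18. 20.]
tin [719.16490115 183.49925065  54.72104148]
```

View pics/g21.png

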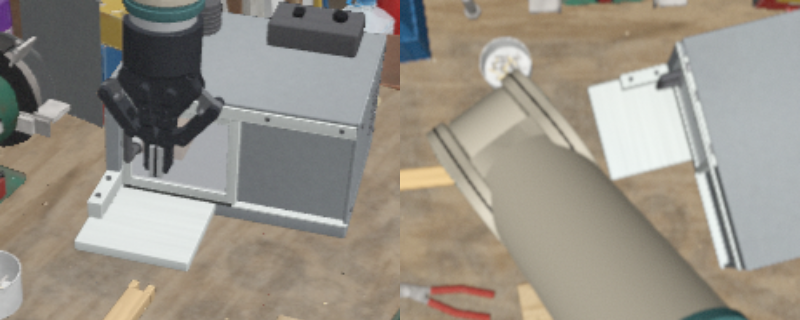

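```bash
python3 -c "
from h import *
from cell import *
q=get_image('scene');p=get_image('top')
A=cv2.resize(q['image'][150:250,250:330],(400,500),interpolation=cv2.INTER_CUBIC);B=cv2.resize(p['image'][150:250,340:420],(400,500),interpolation=cv2.INTER_CUBIC)
cv2.imwrite('pics/g22.png',np.hstack([A,B]))
for y in(-5,140,150):
  for z in(30,90,150):
    w=np.r_[m2w(-136,y),z];print(y,z,[(lambda c:np.round((P['K']@c)[:2]/c[2]))(P['R']@w+P['t']) for P in(q,p)])
"
```

```text
-5 30 [array([340., 237.]), array([382., 236.])]
-5 90 [array([342., 215.]), array([386., 233.])]
-5 150 [array([343., 191.]), array([390., 230.])]
140 30 [array([279., 225.]), array([366., 179.])]
140 90 [array([279., 204.]), array([369., 173.])]
140 150 [array([278., 180.]), array([373., 167.])]
150 30 [array([275., 225.]), array([365., 175.])]
150 90 [array([275., 203.]), array([368., 169.])]
150 150 [array([274., 180.]), array([372., 162.])]
```

View pics/g22.png

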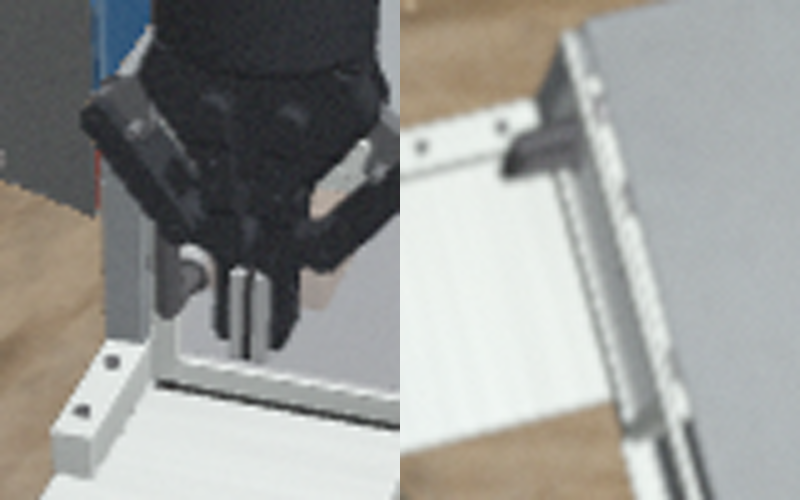

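```bash
python3 -c "
from cell import *
print(finish_job())"
```

```text
the job is handed in; nothing more can be done
None
```

The block is loaded against the end stop, the push stick is back on the bench, the guard is shut, and the job is handed in at about 27 s of the 70 s. `finish_job` gives no verdict, so the results below rest on my own checks.

- **Block:** I squared it against the fence with the stick's side at about 5 N, then pushed it in with the nose. It stopped dead at about 9 N against 2–3 N while sliding, roughly 170 mm beyond the sill. After I withdrew the stick, its near side lay at machine y 79–82 mm along its whole length. That is flat against the fence. I could not read the plunger directly.
- **Push stick:** it lies flat, with its top at z of about 18 mm along its length, and it is well clear of the table.
- **Guard:** it jumped over the catch and stopped on the jamb, with peaks of about 18 N sideways and 12 N vertically at the wrist. Another press at about 14 N gave no further travel. The handle reads machine y of about 118.5–119 mm (120 is shut), and the leading edge lines up with the jamb in the picture to about 2 mm. That is no finer than the 2.5 mm tolerance, so the force stop is the better evidence.
- **Bystanders:** I never worked near the screw tin or the sanding block, and neither looked moved. My late numeric check on the tin was spoiled by the arm in view, and I did not re-measure the sanding block.

**Arm reading that disagreed:** the reported tool height (TCP z) was about 38 mm lower than the real fingertips. That made the first grasp of the stick close on air above it, without harm. I worked with the corrected height from then on.

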